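# Hook the sample tray onto the counter display and stock it

## Robot

A 6-joint arm with a two-finger parallel gripper is mounted at the origin on the work surface. World frame = base frame: x ahead of the robot, y to its left, z up, the work surface at z = 0. Lengths are in mm, angles in rad, forces in N, time in s.
With the tool pointing down it reaches from about 350 to 775 mm from the base axis. Payload 7.3 kg.
Tool frame: the origin (TCP) lies between the finger pads; the fingertips stand 14 mm ahead of it and the grasp point (between the pads) lies 5 mm behind it; z points along the fingers, x is the direction in which the jaws open and shut, and the axes are right-handed (so a half turn about z gives the same grasp; the last joint's range is limited). The gripper opens to 92 mm and grips with 3 to 60 N. Pads are 19 mm wide; open, the fingers measure 130 mm over their backs; the gripper's body (75 mm by 190 mm) begins 47 mm behind the grasp point.
Start: joints at [-1.292, 0.342, 1.524, -0, 1.275, -0.146], TCP at [216.396, -478.347, 240.741] pointing down, gripper open.
Joint ranges: [-2.53, 2.53], [-0.77, 2.02], [0.04, 2.7], [-1, 4.14], [0.28, 2.66], [-3.11, 3.11]. Speed limits (rad/s): [2.57, 2.57, 3.14, 3.14, 3.14, 3.14].

## Interface

Orientations are given as [roll, pitch, yaw] about the fixed x, y, z axes, in that order (R = Rz(yaw) Ry(pitch) Rx(roll)).
In Python, from plant import * gives the robot as it stands.
- The arm moves only by the tool drive_tool, never from a script. Its argument "deltas" is a list of rows, each an object of numbers: "hand": the gripper's target within -1 to 1 (shut at 1, half-way at 0, fully open at -1); "tx", "ty", "tz": the shift along the tool's x, y, z each as a share of 4 cm, from -1 to 1; "wx", "wy", "wz": the turn, a rotation vector about the tool's x, y, z each as a share of 5 degrees, from -1 to 1. In form: [{"hand": .., "tx": .., "ty": .., "tz": .., "wx": .., "wy": .., "wz": ..}, ...]. A call has 1 to 20 rows; each row shifts and turns the commanded pose from where the row before left it, along the tool's axes as they then stand; what a row does not reach is not made up. A row lasts 1/12 s, in which the tool goes at most 41.7 mm and 7.16 degrees, less where a joint would pass 70% of its speed; a pose out of reach is approached as far as the arm can. A call with a number of a shift or a turn outside -1 to 1 is refused whole. A call with a gripper value outside its range is refused whole. The fingers move at their own pace and stop on an object; the grip force is fixed at half the most. Time passes only in rows, so rows that do not move let the fingers close. It gives the time, the measured TCP pose, the force and the opening at its end, in the units of the state.
- get_obs(): the state, without advancing time (a new reading comes with each control period).
- capture(name): name is "scene" or "top"; returns the picture (420x560x3 uint8, red, green, blue); there is no depth.
- camera_model(name): a dict with "fx", "fy", "cx", "cy" (pixels), "rvec" (rotation vector, rad) and "tvec" (3), from world to camera coordinates, as OpenCV has them. Camera axes: x right, y down, z forward; pixel columns grow to the right and rows downward; lengths in mm; the calibration is good to about 2 mm. A picture is of the moment at which its call begins. camera_model takes no time and is no camera call.
- close_job(): hands the job in, once; it reports no verdict.
The state is a dict: "time": time; "joint_positions": joint angles; "dq": joint speeds; "tau": joint torques, N m; "tool_pos": TCP position; "tcp_rot": TCP orientation; "contact_force": force on the tool from outside, world axes, zero at the start; "moment": the same for the moment, N m; "grip_width": finger opening in mm.
Only numpy, scipy, OpenCV 4.12 (cv2) and the standard library are available. Lean on these libraries where they do the work, as an engineer would, in place of code of your own. Each camera call takes 0.05 s, during which the arm holds its last target.

## Task

Hook the blue tray's two claws into the slots of the grey display post and press it down until it clicks home behind the post. Once it is locked, stand the red tin upright in the tray and let go, leaving the other goods on the counter where they are and tipping nothing over.

Things in the scene. Friction and masses are not known exactly. Their poses are not given: they have to be found in the camera images.
- seat (a point): On the fixed display stand: where the middle of the tray's underside lies when locked, 90 mm above the counter. x axis level, into the post, square to its front face, which is 40 mm along +x; y left, z up. Stand turned up to 0.25 rad from facing the robot; dark base 150 x 120 x 12 mm, grey post plate 50 mm wide, 4 mm thick, 335 mm tall.
- tray_mid (a point): Loose blue metal tray, 180 g, flat on the counter, claws away from the robot: its middle, 17 mm above its underside. x towards back plate and claws, y left, z up. 80 mm deep (x -40 to 40), 56 mm wide over the flat side walls (grip there; 4 mm thick, 30 mm tall, full depth), inside 48 mm; floor 4 mm thick, front lip 12 mm tall, back plate 86 mm tall. Locked: 17 mm above the seat point, axes alike.
- catch (a joint): Brass spring roller behind the post, 22 mm above the seat point: how far it is pushed back (m), 0 sprung out, at most 0.008. Pressing the tray down makes the lower claw's nub push it back 2 to 3 mm and pass under it (some 5 to 10 N; weight alone will not; press near the back plate, or it only tips); it then springs out to 0 over the nub.
- red_tin_mid (a point): Middle (half-way up, on the axis) of the all-red tin with a brass-coloured band: upright cylinder 40 mm in diameter, 80 mm tall, z axis up. About 140 g. At the start it stands on the counter.
- green_tin_mid (a point): Middle of a green tin of the same shape and size (40 x 80 mm). Not to be used; leave it.
- juice_mid (a point): Middle of an orange juice bottle, 62 mm in diameter, 190 mm tall, standing on the counter. Bystander.
- sweets_mid (a point): Middle of a yellow sweet jar with a red lid, 84 mm in diameter, 110 mm tall. Bystander.
- carton_mid (a point): Middle of a yellow carton, 70 x 110 x 60 mm (x, y, z), lying in front of the stand. Bystander.
- pen_cup_mid (a point): Middle of an empty black pen cup, 72 mm in diameter, 95 mm tall. Bystander.
- biscuit_box_mid (a point): Middle of a red biscuit box, 70 x 100 x 50 mm. Bystander.
- lower_slot (a point): Centre of the lower through slot on the post's centre line, at its front face: 11 mm wide, 28 mm high (20 to 48 mm above the seat point). Axes as the seat.
- upper_slot (a point): Centre of the upper slot, same size (65 to 93 mm above the seat point), at the post's front face. Axes as the seat.
- lamp_tip (a point): Middle of the lower front edge of the fixed lamp arm on top of the post: 40 mm wide, it stands out 70 mm over the tray, its underside 245 mm above the seat point. It blocks a tool pointing straight down onto the tray; come from the front with the tool leaning back 30 to 40 degrees.
- lower_claw (a point): Underside of the lower steel claw's stem at the back plate's rear face, 20 mm above the tray's underside. Claws 6 mm wide; stem 8 mm high; tooth at its end hangs 12 mm below it, 5.5 mm clear of the back plate; 10.5 mm long, 15 mm with the round nub. To fit: tray level, 16 mm (12 to 20) above locked height, push in till the back plate meets the post, then press down 16 mm.
- upper_claw (a point): The same point on the upper claw, 65 mm above the tray's underside; same shape without the nub. When locked each stem rests on the lower edge of its slot.
There are look-alikes about, which are no part of the job. What is shaped like the part that bears red_tin_mid but purple is not meant.

How it is judged:
By the outcome, as a careful person would: the job done as asked, in the order asked, and still so for the second after the job is handed in, with the robot touching nothing.
It also fails if it takes over 72 s, if anything falls off the work surface, if the arm or the gripper's body presses on something with over 40 N, if the wrist force passes 120 N, or if a joint passes its speed limit or range.

## Working session

There is one attempt and no reset: what is moved stays moved. The work goes in short steps, Python scripts to look and compute and a tool call to move; the robot and the scene stay as the last step left them, time stands still between calls to the robot, and variables do not carry over. Pictures are saved under pics/ and viewed, and the job is handed in when it is done.

Besides the shell and the picture viewer there is one more tool, called after "Emit:" as a command line: name --argument value ..., lists and objects as JSON in quotes. drive_tool: Moves the arm, as the interface text tells. Its arguments: {"type":"object","properties":{"deltas":{"type":"array","items":{"type":"object","properties":{"hand":{"type":"number"},"tx":{"type":"number"},"ty":{"type":"number"},"tz":{"type":"number"},"wx":{"type":"number"},"wy":{"type":"number"},"wz":{"type":"number"}}}}},"required":["deltas"]}

```bash
ls; mkdir -p pics; cat > look.py <<'E'
from plant import *
import numpy as np, cv2, sys
def snap(cam,name):
    im=np.asarray(capture(cam)); cv2.imwrite(f'pics/{name}.png',im[:,:,::-1]); return im
E
python3 - <<'E'
from look import *
for c in ("scene","top"):
    snap(c,c+"0"); m=camera_model(c); print(c,m)
    R=cv2.Rodrigues(np.array(m['rvec'],float))[0]; print("cam pos",-R.T@np.array(m['tvec']))
print(get_obs())
E
```

```text
pics
scene {'fx': 512.2661116906519, 'fy': 512.2661116906519, 'cx': 279.5440862427362, 'cy': 214.2023057944603, 'rvec': array([ 0.93597638,  2.43270703, -1.12693034]), 'tvec': array([ 470.05132821,  -96.76499446, 1860.9992528 ])}
cam pos [1340.76682878  785.90521419 1130.63134547]
top {'fx': 405.8155327898552, 'fy': 405.8155327898552, 'cx': 278.5357757729176, 'cy': 209.9597278302564, 'rvec': array([ 2.13526551, -2.18505912,  0.08106748]), 'tvec': array([  12.90289164,  619.30641368, 1191.53152557])}
cam pos [ 499.72766426  -27.91696219 1246.17302164]
{'time': 0.1, 'joint_positions': array([-1.29204456e+00,  3.42672391e-01,  1.52489003e+00, -3.09793685e-05,
        1.27540150e+00, -1.45997375e-01]), 'dq': array([ 0.00064108, -0.00026308, -0.00411281, -0.00086772,  0.0001784 ,
        0.00175505]), 'tau': array([ 1.49335719e-03, -4.32005775e+01, -2.44693583e+01,  7.18505052e-02,
        5.26183890e-02, -5.86485953e-05]), 'tool_pos': array([ 216.26947741, -478.02156386,  240.11538742]), 'tcp_rot': array([-3.14142247e+00,  1.36098514e-03, -1.14603803e+00]), 'contact_force': array([-0.18368545, -0.25514814,  0.14182949]), 'moment': array([0.05136814, 0.03122294, 0.09756416]), 'grip_width': 91.86525289531923}
```

View pics/scene0.png

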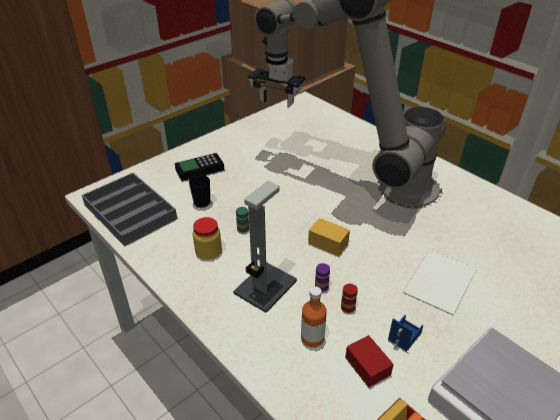

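View pics/top0.png

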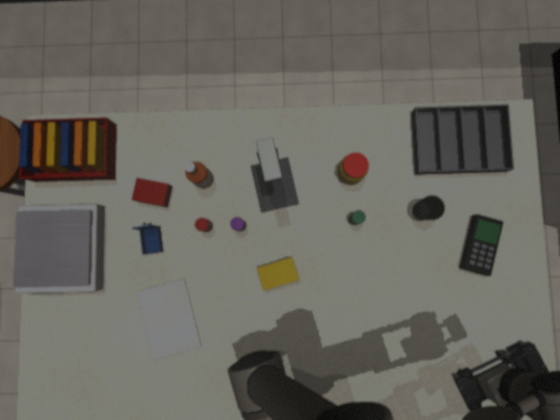

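```bash
python3 - <<'E'
import cv2,numpy as np
t=cv2.imread('pics/top0.png'); s=cv2.imread('pics/scene0.png')
def up(im,x0,y0,w,h,k): return cv2.resize(im[y0:y0+h,x0:x0+w],None,fx=k,fy=k,interpolation=cv2.INTER_NEAREST)
cv2.imwrite('pics/t_crop.png',up(t,120,125,190,140,4))
cv2.imwrite('pics/s_crop.png',up(s,225,170,200,150,4))
cv2.imwrite('pics/s_crop2.png',up(s,300,260,130,97,6))
E
```

```text
(no output)
```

View pics/t_crop.png

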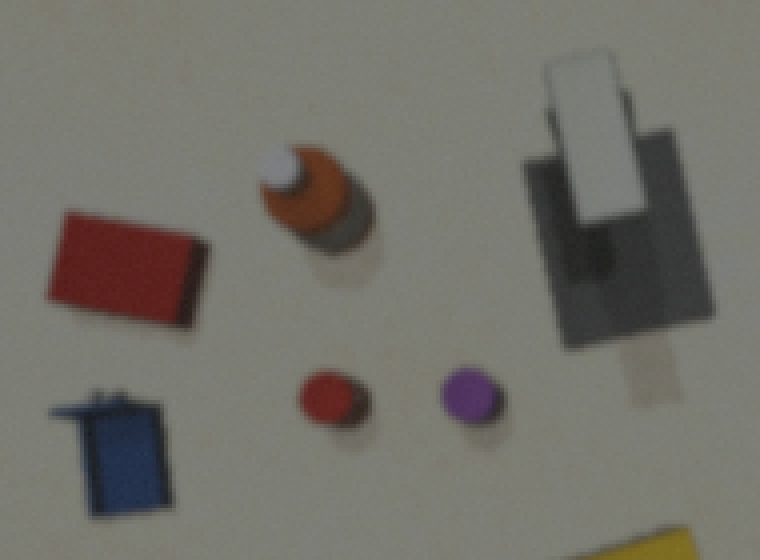

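View pics/s_crop.png

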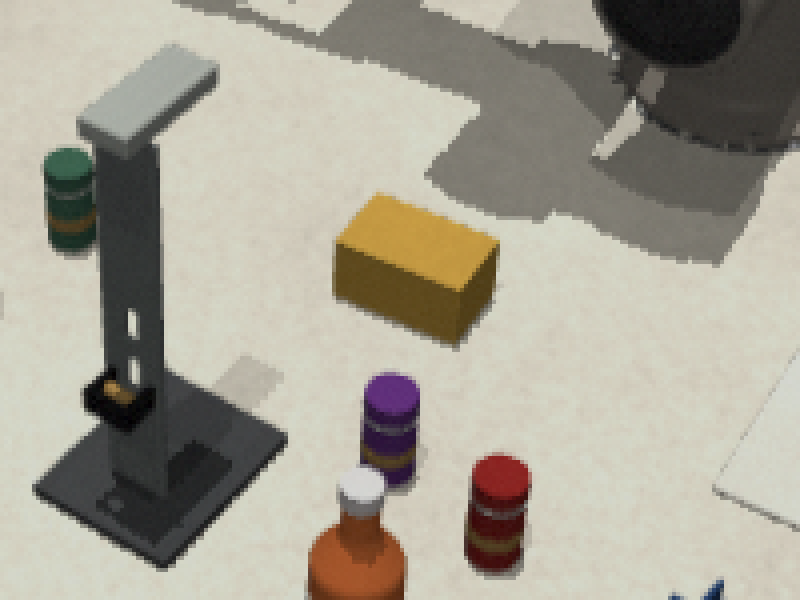

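View pics/s_crop2.png

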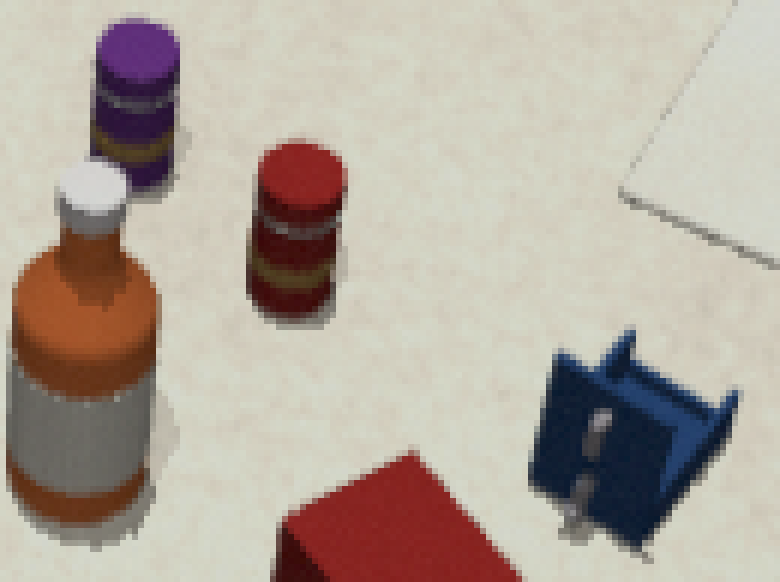

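```bash
cat > geo.py <<'E'
import numpy as np, cv2
from plant import camera_model
class Cam:
    def __init__(s,name):
        m=camera_model(name); s.R=cv2.Rodrigues(np.array(m['rvec'],float))[0]; s.t=np.array(m['tvec'],float)
        s.K=np.array([[m['fx'],0,m['cx']],[0,m['fy'],m['cy']],[0,0,1]]); s.C=-s.R.T@s.t
    def ray(s,p): 
        d=s.R.T@np.linalg.solve(s.K,np.array([p[0],p[1],1.])); return d/np.linalg.norm(d)
    def onz(s,p,z): d=s.ray(p); return s.C+d*(z-s.C[2])/d[2]
    def proj(s,X): q=s.K@(s.R@np.asarray(X,float)+s.t); return q[:2]/q[2]
def tri(c1,p1,c2,p2):
    d1,d2=c1.ray(p1),c2.ray(p2); A=np.stack([d1,-d2],1); u=np.linalg.lstsq(A,c2.C-c1.C,rcond=None)[0]
    a,b=c1.C+u[0]*d1,c2.C+u[1]*d2; return (a+b)/2,np.linalg.norm(a-b)
def edge(g,a,b,half=4,n=30,m=0.12):
    """sub-pixel straight edge near a-b (pixels): returns fitted line end points and rms"""
    a=np.array(a,float);b=np.array(b,float);d=(b-a)/np.linalg.norm(b-a);nrm=np.array([-d[1],d[0]])
    g=cv2.GaussianBlur(g.astype(np.float32),(0,0),0.7); pts=[]
    o=np.arange(-half,half+.01,.25)
    for s in np.linspace(m,1-m,n):
        c=a+(b-a)*s; P=c+o[:,None]*nrm
        v=cv2.remap(g,P[:,0].astype(np.float32)[None],P[:,1].astype(np.float32)[None],cv2.INTER_LINEAR)[0]
        gr=np.abs(np.gradient(v)); k=gr.argmax(); w=gr*(np.abs(o-o[k])<1.3); pts.append(c+nrm*(w@o/w.sum()))
    pts=np.array(pts); 
    for _ in range(3):
        vx,vy,x0,y0=cv2.fitLine(pts.astype(np.float32),cv2.DIST_HUBER,0,.01,.01).ravel()
        r=(pts-[x0,y0])@[-vy,vx]; keep=np.abs(r)<max(.4,2*np.std(r)); pts=pts[keep]
    v=np.array([vx,vy]);p0=np.array([x0,y0])
    return p0+v*((a-p0)@v),p0+v*((b-p0)@v),float(np.std(r)),len(pts)
E
python3 - <<'E'
from geo import *
T,S=Cam('top'),Cam('scene')
t=cv2.imread('pics/top0.png');s=cv2.imread('pics/scene0.png')
gt,gs=[cv2.cvtColor(i,cv2.COLOR_BGR2GRAY) for i in (t,s)]
def tc(x,y): return (120+x/4-.375,125+y/4-.375)
def sc(x,y): return (225+x/4-.375,170+y/4-.375)
def line(nm,cam,g,a,b,z,**k):
    p,q,r,n=edge(g,a,b,**k); P,Q=cam.onz(p,z),cam.onz(q,z); d=Q-P
    print(nm,p.round(1),q.round(1),'rms%.2f n%d'%(r,n),P.round(1),Q.round(1),'len %.1f ang %.2f deg'%(np.linalg.norm(d),np.degrees(np.arctan2(d[1],d[0]))))
print('base top')
line('left z12',T,gt,tc(526,165),tc(566,345),12)
line('right z12',T,gt,tc(674,132),tc(713,315),12)
line('front z0',T,gt,tc(566,348),tc(713,318),0)
print('lamp top view, z 347')
line('front',T,gt,tc(580,222),tc(645,209),335)
line('left',T,gt,tc(548,75),tc(580,215),347)
line('right',T,gt,tc(617,60),tc(645,205),347)
line('back',T,gt,tc(547,62),tc(613,52),347)
print('scene base')
line('rear-left z12?',S,gs,sc(38,488),sc(165,562),12)
line('left',S,gs,sc(168,562),sc(285,438),12)
line('front',S,gs,sc(285,436),sc(170,372),12)
line('right',S,gs,sc(37,487),sc(105,428),12)
print('scene post')
line('postbottom rear',S,gs,sc(112,478),sc(165,498),12,half=2.5)
E
```

```text
base top
left z12 [249.9 166.2] [260.5 211. ] rms0.19 n28 [759.5  84.7  12. ] [619.3  54.3  12. ] len 143.5 ang -167.78 deg
right z12 [287.9 157.7] [298.6 203.2] rms0.18 n30 [783.  -33.4  12. ] [640.5 -62.7  12. ] len 145.5 ang -168.38 deg
front z0 [261.3 212.2] [297.8 203.7] rms0.22 n29 [616.7  52.8   0. ] [640.5 -60.5   0. ] len 115.8 ang -78.14 deg
lamp top view, z 347
front [264.8 180.9] [280.9 176.8] rms0.16 n28 [656.6  21.7 335. ] [665.1 -15.  335. ] len 37.6 ang -76.91 deg
left [255.6 143.6] [264.1 178.5] rms1.09 n30 [740.5  40.4 347. ] [660.   22.7 347. ] len 82.5 ang -167.58 deg
right [271.6 140.3] [281.7 175.6] rms0.18 n23 [747.3   4.  347. ] [665.5 -17.  347. ] len 84.4 ang -165.59 deg
back [256.1 138.9] [272.4 135.4] rms0.14 n23 [751.4  39.  347. ] [758.5   1.9 347. ] len 37.8 ang -79.07 deg
scene base
rear-left z12? [233.  293.5] [264.7 312.1] rms0.12 n29 [791.1 -23.1  12. ] [767.9  88.4  12. ] len 113.8 ang 101.77 deg
left [267.5 311. ] [297.  280.2] rms0.09 n30 [759.6  90.7  12. ] [620.6  62.5  12. ] len 141.8 ang -168.55 deg
front [296.3 277.9] [267.2 262.4] rms0.09 n30 [615.9  54.4  12. ] [637.6 -50.8  12. ] len 107.4 ang -78.33 deg
right [233.  290.5] [249.4 275.1] rms0.14 n30 [784.2 -32.   12. ] [711.1 -46.8  12. ] len 74.6 ang -168.49 deg
scene post
postbottom rear [253.7 287.2] [265.9 294.1] rms0.10 n30 [732.2  -1.7  12. ] [723.2  41.6  12. ] len 44.2 ang 101.80 deg
```

```bash
python3 - <<'E'
from geo import *
T,S=Cam('top'),Cam('scene')
s=cv2.imread('pics/scene0.png');gs=cv2.cvtColor(s,cv2.COLOR_BGR2GRAY)
t=cv2.imread('pics/top0.png')
def sc(x,y): return (225+x/4-.375,170+y/4-.375)
a=np.radians(11.75);ux=np.array([np.cos(a),np.sin(a),0]);uy=np.array([-np.sin(a),np.cos(a),0])
def onu(cam,p,u): d=cam.ray(p); return cam.C+d*(u-cam.C@ux)/(d@ux)
def rep(nm,P): print(nm,'u %.1f v %.1f z %.1f'%(P@ux,P@uy,P[2]))
for nm,A,B,u in (('leftsil',sc(98,180),sc(106,370),716.5),('rightsil',sc(159,160),sc(167,470),712.5)):
    p,q,r,n=edge(gs,A,B); print(p,q,r,n); rep(nm,onu(S,p,u)); rep(nm,onu(S,q,u))
for nm,A,B in (('left z0',sc(168,562),sc(285,438)),('rear z0',sc(38,488),sc(165,562))):
    p,q,r,n=edge(gs,A,B); rep(nm,S.onz(p,0));rep(nm,S.onz(q,0))
# slots: bright pixels in post
x0,y0=252,242
print(gs[y0:y0+30,x0:x0+16])
# tins, tray
def blob(im,cam,lo,hi,z,roi,nm):
    h=cv2.cvtColor(im,cv2.COLOR_BGR2HSV); m=cv2.inRange(h,lo,hi); M=np.zeros_like(m); X,Y,W,H=roi; M[Y:Y+H,X:X+W]=m[Y:Y+H,X:X+W]
    c,_=cv2.findContours(M,cv2.RETR_EXTERNAL,cv2.CHAIN_APPROX_NONE); c=max(c,key=cv2.contourArea); (px,py),r=cv2.minEnclosingCircle(c)
    mm=cv2.moments(c); g=(mm['m10']/mm['m00'],mm['m01']/mm['m00']); print(nm,'circ',(px,py,r),'cent',g,cam.onz(g,z).round(1))
blob(t,T,(0,120,60),(8,255,255),80,(190,210,25,30),'redtin top')
h=cv2.cvtColor(t,cv2.COLOR_BGR2HSV); print(h[214:236:2,193:216:2].tolist()[5])
hs=cv2.cvtColor(s,cv2.COLOR_BGR2HSV); 
blob(s,S,(0,150,110),(8,255,255),80,(335,280,30,24),'redtin scene')
E
```

```text
[247.94021207 214.70047671] [250.96202713 262.1353818 ] 0.18296831391512083 24
leftsil u 716.5 v -157.9 z 283.5
leftsil u 716.5 v -156.1 z 112.0
[264.2820621  209.62800752] [266.79072361 287.11154299] 0.19367950497886752 23
rightsil u 712.5 v -107.4 z 322.5
rightsil u 712.5 v -105.7 z 38.8
left z0 u 754.5 v -72.0 z 0.0
left z0 u 611.2 v -71.2 z 0.0
rear z0 u 762.3 v -191.0 z 0.0
rear z0 u 762.3 v -75.9 z 0.0
[[ 52  51  52  52  54  51  53  51  53  53  51  50  52  86 205 209]
 [ 54  54  52  49  53  54  52  50  55  52  55  53  49  85 207 213]
 [ 54  54  52  53  52  52  53  53  52  53  51  50  52  84 208 209]
 [ 51  52  53  53  53  53  50  53  52  53  52  53  50  86 206 211]
 [ 52  51  56  50  53  51  53  54  54  52  54  52  52  86 205 208]
 [ 53  52  53  53  52 127  87  56  54  55  53  52  52  84 204 206]
 [ 54  54  56  54  46 204 163  75  53  54  52  53  54  85 205 207]
 [ 52  51  54  53  49 206 209 102  56  52  52  53  52  77 202 208]
 [ 55  54  54  56  47 206 212 103  56  54  53  53  53  45 205 207]
 [ 54  55  51  52  46 206 211 101  55  53  52  51  53  49 204 208]
 [ 55  52  51  52 
[... 1029 characters left out ...]
 12  16  51  47  63  67]
 [ 86 102  77  80  79  69  57  35  14  11   7  18  52  50  61  65]
 [ 36  66  71  78  78  74  53  18  11   8  12  17  52  49  55  68]
 [ 11  21  51  62  67  52  13  12  13  11   1  20  54  49  56  66]
 [ 12  12  14  27  29   6  11   8  11   5   2  24  54  50  57  66]]
redtin top circ (201.5, 224.0, 6.265082359313965) cent (201.565, 224.17333333333332) [578.7 221.   80. ]
[[20, 26, 118], [4, 112, 100], [1, 166, 97], [2, 167, 99], [3, 178, 99], [2, 169, 101], [2, 175, 99], [3, 165, 85], [9, 65, 63], [13, 78, 59], [25, 25, 110], [27, 20, 125]]
redtin scene circ (349.6538391113281, 289.0, 6.6539530754089355) cent (349.9432624113475, 288.5904255319149) [579.1 224.6  80. ]
```

```bash
python3 - <<'E'
from geo import *
T,S=Cam('top'),Cam('scene')
a=np.radians(11.75);ux=np.array([np.cos(a),np.sin(a),0]);uy=np.array([-np.sin(a),np.cos(a),0])
for z in (169,124):
  for u,dv in ((716.5,5.5),(716.5,-5.5),(712.5,5.5),(712.5,-5.5)):
    print(z,u,dv,S.proj(u*ux+(-131.7+dv)*uy+[0,0,z]).round(2))
for z in (90+93,155,138,110):
  for u in (716.5,712.5): print(z,u,S.proj(u*ux+(-131.7)*uy+[0,0,z]).round(2))
print('seat',(672.5*ux-131.7*uy+[0,0,90]).round(1))
# tray
t=cv2.imread('pics/top0.png');gt=cv2.cvtColor(t,cv2.COLOR_BGR2GRAY)
x0,y0=130,220
print(t[y0:y0+36,x0:x0+36,0].tolist().__str__().replace('], [','\n'))
E
```

```text
169 716.5 5.5 [258.94 251.9 ]
169 716.5 -5.5 [255.7 250.2]
169 712.5 5.5 [259.86 251.05]
169 712.5 -5.5 [256.62 249.36]
124 716.5 5.5 [259.38 263.7 ]
124 716.5 -5.5 [256.21 261.99]
124 712.5 5.5 [260.28 262.85]
124 712.5 -5.5 [257.11 261.14]
183 716.5 [257.16 247.28]
183 712.5 [258.09 246.43]
155 716.5 [257.47 254.77]
155 712.5 [258.38 253.92]
138 716.5 [257.65 259.23]
138 712.5 [258.56 258.38]
110 716.5 [257.94 266.41]
110 712.5 [258.83 265.56]
seat [685.2   8.   90. ]
[[115, 114, 114, 116, 116, 115, 116, 117, 115, 117, 118, 118, 115, 117, 115, 115, 119, 117, 117, 115, 117, 115, 116, 118, 119, 117, 117, 118, 119, 118, 118, 117, 117, 116, 116, 117
115, 115, 116, 116, 117, 118, 116, 115, 114, 117, 117, 116, 115, 110, 109, 112, 117, 118, 114, 111, 110, 111, 116, 117, 115, 118, 116, 116, 119, 119, 117, 115, 116, 117, 116, 117
115, 115, 116, 116, 118, 118, 117, 115, 114, 117, 117, 115, 109, 99, 95, 98, 106, 110, 105, 98, 94, 101, 109, 116, 116, 114, 118, 120, 119, 116, 115, 117, 118, 116, 117, 117
115, 114, 114, 118, 119, 118, 117, 115, 116, 117, 115, 111, 103, 89, 78, 82, 96, 96, 87, 80
[... 4413 characters left out ...]
 76, 75, 64, 61, 69, 86, 107, 116
116, 115, 115, 114, 116, 115, 115, 114, 115, 115, 112, 102, 79, 59, 42, 49, 62, 70, 73, 75, 77, 76, 74, 74, 74, 75, 77, 79, 84, 86, 87, 86, 89, 97, 109, 114
115, 115, 116, 116, 115, 115, 114, 117, 116, 115, 113, 103, 86, 66, 60, 61, 71, 76, 76, 82, 86, 86, 84, 86, 89, 89, 91, 93, 99, 101, 103, 104, 106, 106, 111, 116
114, 114, 118, 114, 117, 116, 115, 117, 115, 115, 113, 106, 97, 85, 82, 81, 87, 87, 91, 95, 100, 101, 101, 103, 105, 103, 105, 107, 110, 112, 112, 114, 113, 114, 114, 117
116, 116, 117, 115, 118, 118, 118, 118, 120, 116, 113, 110, 107, 100, 98, 99, 98, 98, 103, 108, 109, 108, 110, 113, 112, 112, 112, 114, 115, 114, 115, 115, 116, 114, 114, 116]]
```

```bash
python3 - <<'E'
from geo import *
T,S=Cam('top'),Cam('scene')
t=cv2.imread('pics/top0.png');gt=cv2.cvtColor(t,cv2.COLOR_BGR2GRAY)
s=cv2.imread('pics/scene0.png');gs=cv2.cvtColor(s,cv2.COLOR_BGR2GRAY)
def line(nm,cam,g,a,b,z,**k):
    p,q,r,n=edge(g,a,b,**k); P,Q=cam.onz(p,z),cam.onz(q,z); d=Q-P
    print(nm,p.round(1),q.round(1),'rms%.2f n%d'%(r,n),P.round(1),Q.round(1),'len %.1f ang %.2f deg'%(np.linalg.norm(d),np.degrees(np.arctan2(d[1],d[0]))))
for z in (30,34): line('left',T,gt,(140.3,229.5),(142.6,252),z,half=3,m=.05)
line('right z0',T,gt,(160.5,229),(162.5,250),0,half=3,m=.05)
line('front',T,gt,(144,253.5),(160.5,251.5),12,half=3,m=.05)
line('plate bottom front',T,gt,(143,228.3),(157,227),34,half=2,m=.05)
# scene: tray rear bottom edge & side
def sc(x,y): return (300+x/6-.417,260+y/6-.417)
line('rear z0',S,gs,sc(530,485),sc(640,548),0,half=3)
line('left side z0',S,gs,sc(650,545),sc(730,415),0,half=3)
line('plate top z86',S,gs,sc(560,352),sc(675,428),86,half=3)
E
```

```text
left [139.3 229.6] [141.7 252.1] rms0.18 n30 [570.  420.9  30. ] [502.2 412.7  30. ] len 68.3 ang -173.08 deg
left [139.3 229.6] [141.7 252.1] rms0.18 n30 [569.8 419.4  34. ] [502.2 411.2  34. ] len 68.1 ang -173.08 deg
right z0 [160.5 229. ] [162.9 250. ] rms0.18 n30 [572.1 365.9   0. ] [507.4 358.    0. ] len 65.2 ang -173.10 deg
front [144.  253.8] [160.6 252. ] rms0.20 n29 [496.8 412.   12. ] [501.4 361.3  12. ] len 50.9 ang -84.90 deg
plate bottom front [142.9 226.8] [156.9 225.6] rms0.09 n30 [578.  408.6  34. ] [580.6 366.1  34. ] len 42.6 ang -86.49 deg
rear z0 [387.9 340.4] [405.9 351.5] rms0.34 n24 [581.7 370.7   0. ] [574.6 423.8   0. ] len 53.6 ang 97.64 deg
left side z0 [407.3 349.9] [423.1 330.2] rms0.12 n30 [567.8 423.3   0. ] [485.6 413.3   0. ] len 82.8 ang -173.05 deg
plate top z86 [393.2 317.8] [411.6 331.6] rms0.28 n21 [575.2 367.7  86. ] [575.3 425.   86. ] len 57.3 ang 89.96 deg
```

Emit:
drive_tool --deltas '[{"hand":-1,"tx":-0.68,"ty":-0.68,"tz":0.04},{"hand":-1,"tx":-0.68,"ty":-0.68,"tz":0.04},{"hand":-1,"tx":-0.68,"ty":-0.68,"tz":0.04},{"hand":-1,"tx":-0.68,"ty":-0.68,"tz":0.04},{"hand":-1,"tx":-0.68,"ty":-0.68,"tz":0.04},{"hand":-1,"tx":-0.68,"ty":-0.68,"tz":0.04},{"hand":-1,"tx":-0.68,"ty":-0.68,"tz":0.04},{"hand":-1,"tx":-0.68,"ty":-0.68,"tz":0.04},{"hand":-1,"tx":-0.68,"ty":-0.68,"tz":0.04},{"hand":-1,"tx":-0.68,"ty":-0.68,"tz":0.04},{"hand":-1,"tx":-0.68,"ty":-0.68,"tz":0.04},{"hand":-1,"tx":-0.68,"ty":-0.68,"tz":0.04}]'

```text
invalid input
```

Emit:
drive_tool --deltas '[{"hand":-1,"tx":-0.68,"ty":-0.68,"tz":0.04,"wx":0,"wy":0,"wz":0},{"hand":-1,"tx":-0.68,"ty":-0.68,"tz":0.04,"wx":0,"wy":0,"wz":0},{"hand":-1,"tx":-0.68,"ty":-0.68,"tz":0.04,"wx":0,"wy":0,"wz":0},{"hand":-1,"tx":-0.68,"ty":-0.68,"tz":0.04,"wx":0,"wy":0,"wz":0},{"hand":-1,"tx":-0.68,"ty":-0.68,"tz":0.04,"wx":0,"wy":0,"wz":0},{"hand":-1,"tx":-0.68,"ty":-0.68,"tz":0.04,"wx":0,"wy":0,"wz":0},{"hand":-1,"tx":-0.68,"ty":-0.68,"tz":0.04,"wx":0,"wy":0,"wz":0},{"hand":-1,"tx":-0.68,"ty":-0.68,"tz":0.04,"wx":0,"wy":0,"wz":0},{"hand":-1,"tx":-0.68,"ty":-0.68,"tz":0.04,"wx":0,"wy":0,"wz":0},{"hand":-1,"tx":-0.68,"ty":-0.68,"tz":0.04,"wx":0,"wy":0,"wz":0},{"hand":-1,"tx":-0.68,"ty":-0.68,"tz":0.04,"wx":0,"wy":0,"wz":0},{"hand":-1,"tx":-0.68,"ty":-0.68,"tz":0.04,"wx":0,"wy":0,"wz":0}]'

```text
time: 1.1
tool_pos: [379.3, -44.5, 221.4]
tcp_rot: [-3.142, -0.0, -1.146]
contact_force: [1.2, -0.9, -0.0]
grip_width: 92.2
```

Emit:
drive_tool --deltas '[{"hand":-1,"tx":-0.68,"ty":-0.68,"tz":0.04,"wx":0,"wy":0,"wz":0},{"hand":-1,"tx":-0.68,"ty":-0.68,"tz":0.04,"wx":0,"wy":0,"wz":0},{"hand":-1,"tx":-0.68,"ty":-0.68,"tz":0.04,"wx":0,"wy":0,"wz":0},{"hand":-1,"tx":-0.68,"ty":-0.68,"tz":0.04,"wx":0,"wy":0,"wz":0},{"hand":-1,"tx":-0.68,"ty":-0.68,"tz":0.04,"wx":0,"wy":0,"wz":0},{"hand":-1,"tx":-0.68,"ty":-0.68,"tz":0.04,"wx":0,"wy":0,"wz":0},{"hand":-1,"tx":-0.68,"ty":-0.68,"tz":0.04,"wx":0,"wy":0,"wz":0},{"hand":-1,"tx":-0.68,"ty":-0.68,"tz":0.04,"wx":0,"wy":0,"wz":0},{"hand":-1,"tx":-0.68,"ty":-0.68,"tz":0.04,"wx":0,"wy":0,"wz":0},{"hand":-1,"tx":-0.68,"ty":-0.68,"tz":0.04,"wx":0,"wy":0,"wz":0},{"hand":-1,"tx":-0.68,"ty":-0.68,"tz":0.04,"wx":0,"wy":0,"wz":0},{"hand":-1,"tx":-0.68,"ty":-0.68,"tz":0.04,"wx":0,"wy":0,"wz":0}]'

```text
time: 2.1
tool_pos: [542.1, 387.3, 201.5]
tcp_rot: [3.14, -0.0, -1.146]
contact_force: [1.4, 0.9, 0.8]
grip_width: 92.1
```

```bash
cat > plan.py <<'E'
import numpy as np
from scipy.spatial.transform import Rotation as Ro
def rot(o): return Ro.from_euler('xyz',o)
def target(yaw,tilt=35):
    """tool x along -y of a frame turned by yaw; z leaning forward by tilt deg"""
    c,s=np.cos(np.radians(tilt)),np.sin(np.radians(tilt))
    z=np.array([s,0,-c]);x=np.array([0,-1,0.]);y=np.cross(z,x)
    return Ro.from_euler('z',yaw)*Ro.from_matrix(np.stack([x,y,z],1))
def show(pos,R,p2,R2):
    rv=np.degrees((R.inv()*R2).as_rotvec()); d=np.array(p2,float)-pos
    print('turn share',(rv/5).round(2),'| shift share, old axes',(R.inv().apply(d)/40).round(3),' new axes',(R2.inv().apply(d)/40).round(3),'mm',np.linalg.norm(d).round(1))
E
python3 - <<'E'
from plan import *
from plant import *
o=get_obs(); print(o['tool_pos'],o['joint_positions'])
R2=target(0.1213)
# above grasp: back off along tool z by 110
g=np.array([559.7,392.2,20.5]); pre=g-R2.apply([0,0,110]); print(pre,R2.as_euler('xyz'))
show(o['tool_pos'],rot(o['tcp_rot']),pre,R2)
E
```

```text
[542.13386158 387.27439874 201.54540063] [ 5.05433699e-01  6.35853389e-01  1.14476284e+00 -1.43768409e-04
  1.36210304e+00  1.65123457e+00]
[497.07019157 384.56552368 110.60672487] [-2.53072742  0.         -1.44949633]
turn share [6.96 1.06 3.37] | shift share, old axes [-0.403  1.052  2.275]  new axes [-0.069  2.227  1.216] mm 101.5
```

Emit:
drive_tool --deltas '[{"hand":-0.6,"tx":0,"ty":0,"tz":0,"wx":0.87,"wy":0.13,"wz":0.42},{"hand":-0.6,"tx":0,"ty":0,"tz":0,"wx":0.87,"wy":0.13,"wz":0.42},{"hand":-0.6,"tx":0,"ty":0,"tz":0,"wx":0.87,"wy":0.13,"wz":0.42},{"hand":-0.6,"tx":0,"ty":0,"tz":0,"wx":0.87,"wy":0.13,"wz":0.42},{"hand":-0.6,"tx":0,"ty":0,"tz":0,"wx":0.87,"wy":0.13,"wz":0.42},{"hand":-0.6,"tx":0,"ty":0,"tz":0,"wx":0.87,"wy":0.13,"wz":0.42},{"hand":-0.6,"tx":0,"ty":0,"tz":0,"wx":0.87,"wy":0.13,"wz":0.42},{"hand":-0.6,"tx":0,"ty":0,"tz":0,"wx":0.87,"wy":0.13,"wz":0.42},{"hand":-0.6,"tx":-0.02,"ty":0.74,"tz":0.4,"wx":0,"wy":0,"wz":0},{"hand":-0.6,"tx":-0.02,"ty":0.74,"tz":0.4,"wx":0,"wy":0,"wz":0},{"hand":-0.6,"tx":-0.02,"ty":0.74,"tz":0.4,"wx":0,"wy":0,"wz":0},{"hand":-0.6,"tx":0,"ty":0,"tz":0,"wx":0,"wy":0,"wz":0},{"hand":-0.6,"tx":0,"ty":0,"tz":0,"wx":0,"wy":0,"wz":0}]'

```text
time: 3.18
tool_pos: [496.2, 381.6, 111.3]
tcp_rot: [-2.539, -0.003, -1.444]
contact_force: [0.2, 0.0, 1.6]
grip_width: 73.6
```

```bash
python3 - <<'E'
from plan import *
from look import *
o=get_obs(); print(o['tool_pos'],o['tcp_rot'],o['joint_positions'],o['grip_width'])
R2=target(0.1213); g=np.array([559.7,392.2,20.5])
show(o['tool_pos'],rot(o['tcp_rot']),g,R2)
s=snap('scene','s1');t=snap('top','t1')
k=lambda im,x,y,w,h,f:cv2.resize(im[y:y+h,x:x+w,::-1],None,fx=f,fy=f,interpolation=cv2.INTER_NEAREST)
cv2.imwrite('pics/c1.png',np.hstack([k(s,330,230,130,130,3),k(t,80,180,130,130,3)]))
E
```

```text
[496.1645118  381.60760758 111.32681508] [-2.5386883  -0.00305689 -1.44448321] [ 0.67929078  0.50847532  1.85611347 -0.90744634  0.39054969  2.90889703] 73.5669725202255
turn share [0.09 0.   0.07] | shift share, old axes [-0.07  -0.038  2.783]  new axes [-0.071 -0.015  2.783] mm 111.3
```

View pics/c1.png

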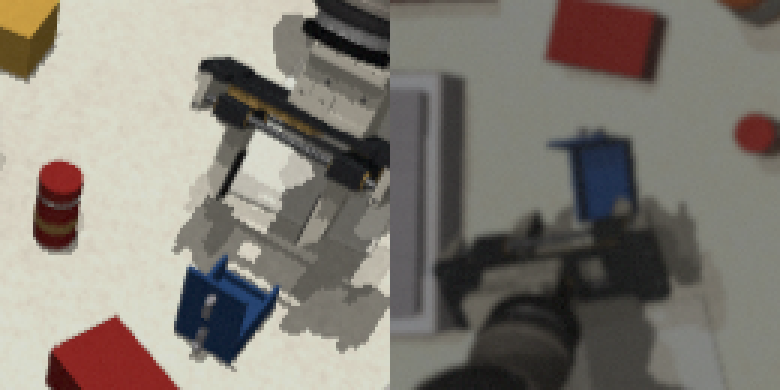

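```bash
python3 - <<'E'
from plan import *
from plant import *
o=get_obs()
R2=target(0.1213,30); g=np.array([556.2,391.7,20.2])
show(o['tool_pos'],rot(o['tcp_rot']),g,R2)
show(o['tool_pos'],rot(o['tcp_rot']),g-R2.apply([0,0,60]),R2)
E
```

```text
turn share [-0.97  0.03  0.03] | shift share, old axes [-0.04   0.153  2.769]  new axes [-0.048 -0.083  2.771] mm 110.9
turn share [-0.97  0.03  0.03] | shift share, old axes [-0.044  0.025  1.274]  new axes [-0.048 -0.083  1.271] mm 51.0
```

Emit:
drive_tool --deltas '[{"hand":-0.6,"tx":0,"ty":0,"tz":0,"wx":-0.49,"wy":0.015,"wz":0.015},{"hand":-0.6,"tx":0,"ty":0,"tz":0,"wx":-0.48,"wy":0.015,"wz":0.015},{"hand":-0.6,"tx":-0.024,"ty":-0.04,"tz":0.64,"wx":0,"wy":0,"wz":0},{"hand":-0.6,"tx":-0.024,"ty":-0.04,"tz":0.63,"wx":0,"wy":0,"wz":0},{"hand":-0.6,"tx":0,"ty":0,"tz":0,"wx":0,"wy":0,"wz":0},{"hand":-0.6,"tx":0,"ty":0,"tz":0,"wx":0,"wy":0,"wz":0}]'

```text
time: 3.78
tool_pos: [526.0, 387.1, 71.1]
tcp_rot: [-2.619, -0.001, -1.451]
contact_force: [1.0, -0.2, 0.3]
grip_width: 73.7
```

```bash
python3 - <<'E'
from plan import *
from plant import *
o=get_obs(); print(o['tool_pos'],o['tcp_rot'],o['joint_positions'],o['contact_force'])
R2=target(0.1213,30); g=np.array([556.2,391.7,20.2])
show(o['tool_pos'],rot(o['tcp_rot']),g,R2)
E
```

```text
[525.9782759  387.0600252   71.07800929] [-2.61926932e+00 -5.87657512e-04 -1.45092012e+00] [ 0.63132116  0.60715887  1.76065459 -0.69288506  0.39300326  2.67751809] [ 0.95290565 -0.22986439  0.34892798]
turn share [ 0.01 -0.01 -0.01] | shift share, old axes [-0.026 -0.028  1.483]  new axes [-0.024 -0.026  1.484] mm 59.4
```

Joints are comfortable at 30°. Descend.

Emit:
drive_tool --deltas '[{"hand":-0.6,"tx":-0.006,"ty":-0.007,"tz":0.37,"wx":0,"wy":0,"wz":0},{"hand":-0.6,"tx":-0.006,"ty":-0.007,"tz":0.37,"wx":0,"wy":0,"wz":0},{"hand":-0.6,"tx":-0.006,"ty":-0.006,"tz":0.37,"wx":0,"wy":0,"wz":0},{"hand":-0.6,"tx":-0.006,"ty":-0.006,"tz":0.37,"wx":0,"wy":0,"wz":0},{"hand":-0.6,"tx":0,"ty":0,"tz":0,"wx":0,"wy":0,"wz":0},{"hand":-0.6,"tx":0,"ty":0,"tz":0,"wx":0,"wy":0,"wz":0},{"hand":-0.6,"tx":0,"ty":0,"tz":0,"wx":0,"wy":0,"wz":0}]'

```text
time: 4.37
tool_pos: [555.0, 392.2, 21.5]
tcp_rot: [-2.618, 0.0, -1.45]
contact_force: [0.2, 1.1, 1.7]
grip_width: 73.5
```

```bash
python3 - <<'E'
from plan import *
from look import *
o=get_obs(); print(o['tool_pos'],o['tcp_rot'],o['joint_positions'],o['contact_force'])
R2=target(0.1213,30); g=np.array([556.2,391.7,20.2])
show(o['tool_pos'],rot(o['tcp_rot']),g,R2)
s=snap('scene','s2');t=snap('top','t2')
k=lambda im,x,y,w,h,f:cv2.resize(im[y:y+h,x:x+w,::-1],None,fx=f,fy=f,interpolation=cv2.INTER_NEAREST)
cv2.imwrite('pics/c2.png',np.hstack([k(s,360,280,80,80,5),k(t,110,190,80,80,5)]))
E
```

```text
[555.03593765 392.22881791  21.46177642] [-2.61799338e+00  5.84880600e-05 -1.44968596e+00] [ 0.60728439  0.71994294  1.71398728 -0.79960898  0.33178831  2.77161436] [0.23848979 1.05134846 1.67010853]
turn share [-0. -0. -0.] | shift share, old axes [ 0.017 -0.008  0.041]  new axes [ 0.017 -0.008  0.041] mm 1.8
```

View pics/c2.png

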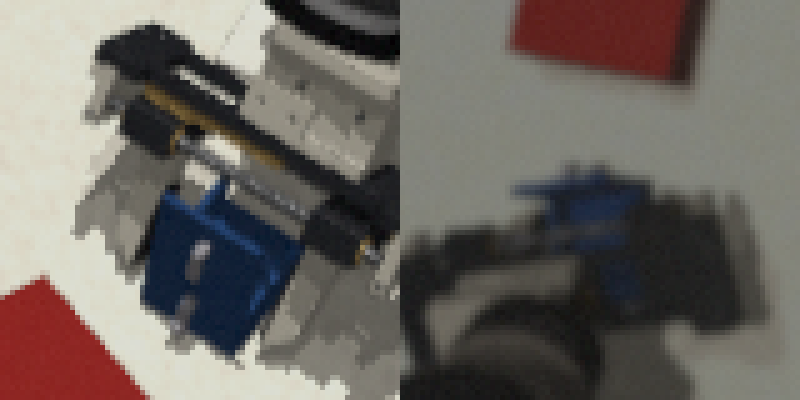

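Emit:
drive_tool --deltas '[{"hand":-0.4,"tx":0.0,"ty":0,"tz":0.02,"wx":0,"wy":0,"wz":0},{"hand":-0.3,"tx":0,"ty":0,"tz":0,"wx":0,"wy":0,"wz":0},{"hand":-0.2,"tx":0,"ty":0,"tz":0,"wx":0,"wy":0,"wz":0},{"hand":0,"tx":0,"ty":0,"tz":0,"wx":0,"wy":0,"wz":0},{"hand":0.5,"tx":0,"ty":0,"tz":0,"wx":0,"wy":0,"wz":0},{"hand":1,"tx":0,"ty":0,"tz":0,"wx":0,"wy":0,"wz":0},{"hand":1,"tx":0,"ty":0,"tz":0,"wx":0,"wy":0,"wz":0},{"hand":1,"tx":0,"ty":0,"tz":0,"wx":0,"wy":0,"wz":0}]'

```text
time: 5.13
tool_pos: [555.2, 392.1, 19.2]
tcp_rot: [-2.619, -0.0, -1.45]
contact_force: [-3.9, 1.2, 5.9]
grip_width: 56.0
```

```bash
python3 - <<'E'
from plan import *
from look import *
o=get_obs(); print(o['tool_pos'],o['tcp_rot'],o['grip_width'],o['contact_force'])
E
```

```text
[555.1776423  392.10738385  19.19614378] [-2.61944203e+00 -4.70151682e-04 -1.44955926e+00] 56.02515376983856 [-3.91977594  1.18466426  5.90350529]
```

Emit:
drive_tool --deltas '[{"hand":1,"tx":0,"ty":-0.1,"tz":-0.17,"wx":0,"wy":0,"wz":0},{"hand":1,"tx":0,"ty":-0.25,"tz":-0.43,"wx":0,"wy":0,"wz":0},{"hand":1,"tx":0,"ty":-0.43,"tz":-0.742,"wx":0,"wy":0,"wz":0},{"hand":1,"tx":0,"ty":-0.43,"tz":-0.742,"wx":0,"wy":0,"wz":0},{"hand":1,"tx":0,"ty":-0.43,"tz":-0.742,"wx":0,"wy":0,"wz":0},{"hand":1,"tx":0,"ty":-0.43,"tz":-0.742,"wx":0,"wy":0,"wz":0},{"hand":1,"tx":0,"ty":-0.43,"tz":-0.742,"wx":0,"wy":0,"wz":0},{"hand":1,"tx":0,"ty":-0.4,"tz":-0.7,"wx":0,"wy":0,"wz":0},{"hand":1,"tx":0,"ty":0,"tz":0,"wx":0,"wy":0,"wz":0}]'

```text
time: 5.88
tool_pos: [558.1, 393.5, 258.5]
tcp_rot: [-2.609, 0.005, -1.45]
contact_force: [1.3, 1.2, -0.8]
grip_width: 56.0
```

```bash
cat > stand.py <<'E'
import numpy as np
a=np.radians(11.75);ux=np.array([np.cos(a),np.sin(a),0]);uy=np.array([-np.sin(a),np.cos(a),0])
SU,SV=672.5,-131.7
def st(u,v,z): return u*ux+v*uy+np.array([0,0,z])
E
python3 - <<'E'
from plan import *
from stand import *
from look import *
o=get_obs(); print(o['tool_pos'],o['tcp_rot'],o['grip_width'],o['contact_force'],o['joint_positions'])
R2=target(a,30)
print(st(569,SV,255))
show(o['tool_pos'],rot(o['tcp_rot']),st(569,SV,255),R2)
snap('scene','s3')
E
```

```text
[558.0855155  393.54512851 258.4781612 ] [-2.60936237  0.00450614 -1.44958198] 55.982543074202106 [ 1.25329488  1.22912675 -0.76471286] [ 0.6061038   0.4096483   1.49034758 -0.33495869  0.78819075  2.23952296]
[583.89649247 -13.06813233 255.        ]
turn share [-0.1  -0.44 -0.86] | shift share, old axes [10.169  0.528 -0.263]  new axes [10.084  1.289 -0.644] mm 407.4
```

View pics/s3.png

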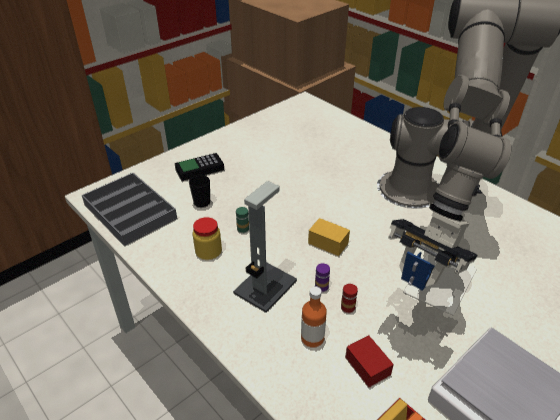

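Emit:
drive_tool --deltas '[{"hand":1,"tx":0,"ty":0,"tz":0,"wx":-0.05,"wy":-0.22,"wz":-0.43},{"hand":1,"tx":0,"ty":0,"tz":0,"wx":-0.05,"wy":-0.22,"wz":-0.43},{"hand":1,"tx":0.4,"ty":0.05,"tz":-0.03,"wx":0,"wy":0,"wz":0},{"hand":1,"tx":0.8,"ty":0.1,"tz":-0.05,"wx":0,"wy":0,"wz":0},{"hand":1,"tx":0.84,"ty":0.107,"tz":-0.054,"wx":0,"wy":0,"wz":0},{"hand":1,"tx":0.84,"ty":0.107,"tz":-0.054,"wx":0,"wy":0,"wz":0},{"hand":1,"tx":0.84,"ty":0.107,"tz":-0.054,"wx":0,"wy":0,"wz":0},{"hand":1,"tx":0.84,"ty":0.107,"tz":-0.054,"wx":0,"wy":0,"wz":0},{"hand":1,"tx":0.84,"ty":0.107,"tz":-0.054,"wx":0,"wy":0,"wz":0},{"hand":1,"tx":0.84,"ty":0.107,"tz":-0.054,"wx":0,"wy":0,"wz":0},{"hand":1,"tx":0.84,"ty":0.107,"tz":-0.054,"wx":0,"wy":0,"wz":0},{"hand":1,"tx":0.84,"ty":0.107,"tz":-0.054,"wx":0,"wy":0,"wz":0},{"hand":1,"tx":0.84,"ty":0.107,"tz":-0.054,"wx":0,"wy":0,"wz":0},{"hand":1,"tx":0.84,"ty":0.107,"tz":-0.054,"wx":0,"wy":0,"wz":0},{"hand":1,"tx":0.5,"ty":0.06,"tz":-0.03,"wx":0,"wy":0,"wz":0},{"hand":1,"tx":0,"ty":0,"tz":0,"wx":0,"wy":0,"wz":0},{"hand":1,"tx":0,"ty":0,"tz":0,"wx":0,"wy":0,"wz":0}]'

```text
time: 7.35
tool_pos: [580.9, -16.3, 247.3]
tcp_rot: [-2.633, -0.002, -1.369]
contact_force: [0.6, 0.5, -1.8]
grip_width: 56.0
```

```bash
python3 - <<'E'
from plan import *
from stand import *
from look import *
o=get_obs(); print(o['tool_pos'],o['tcp_rot'],o['grip_width'],o['contact_force'],o['joint_positions'])
R2=target(a,30)
show(o['tool_pos'],rot(o['tcp_rot']),st(640,SV,125.5),R2)
show(o['tool_pos'],rot(o['tcp_rot']),st(620,SV,125.5),R2)
E
```

```text
[580.89466049 -16.30373025 247.34612618] [-2.63339440e+00 -2.49540931e-03 -1.36868015e+00] 56.01094139259447 [ 0.58100406  0.49804968 -1.81531105] [-0.27896525  0.21544444  1.79733831  0.35363774  0.70051672  0.86687303]
turn share [ 0.18 -0.04 -0.02] | shift share, old axes [-0.077 -0.147  3.568]  new axes [-0.064 -0.092  3.571] mm 142.9
turn share [ 0.18 -0.04 -0.02] | shift share, old axes [-0.076  0.29   3.325]  new axes [-0.064  0.341  3.321] mm 133.5
```

Emit:
drive_tool --deltas '[{"hand":1,"tx":0,"ty":0,"tz":0,"wx":0.18,"wy":-0.04,"wz":-0.02},{"hand":1,"tx":-0.01,"ty":0.068,"tz":0.55,"wx":0,"wy":0,"wz":0},{"hand":1,"tx":-0.01,"ty":0.068,"tz":0.7,"wx":0,"wy":0,"wz":0},{"hand":1,"tx":-0.01,"ty":0.068,"tz":0.7,"wx":0,"wy":0,"wz":0},{"hand":1,"tx":-0.01,"ty":0.068,"tz":0.7,"wx":0,"wy":0,"wz":0},{"hand":1,"tx":-0.02,"ty":0.068,"tz":0.67,"wx":0,"wy":0,"wz":0},{"hand":1,"tx":0,"ty":0,"tz":0,"wx":0,"wy":0,"wz":0},{"hand":1,"tx":0,"ty":0,"tz":0,"wx":0,"wy":0,"wz":0},{"hand":1,"tx":0,"ty":0,"tz":0,"wx":0,"wy":0,"wz":0}]'

```text
time: 8.1
tool_pos: [635.3, -0.8, 128.7]
tcp_rot: [-2.613, -0.002, -1.361]
contact_force: [-0.1, -0.0, -1.2]
grip_width: 55.8
```

```bash
python3 - <<'E'
from plan import *
from stand import *
from look import *
o=get_obs(); print(o['tool_pos'],o['tcp_rot'],o['grip_width'],o['contact_force'],o['joint_positions'])
R2=target(a,30)
show(o['tool_pos'],rot(o['tcp_rot']),st(640,SV,125.2),R2)
s=snap('scene','s4');t=snap('top','t4')
k=lambda im,x,y,w,h,f:cv2.resize(im[y:y+h,x:x+w,::-1],None,fx=f,fy=f,interpolation=cv2.INTER_NEAREST)
cv2.imwrite('pics/c4.png',np.hstack([k(s,220,180,100,120,4),k(t,220,130,100,120,4)]))
E
```

```text
[635.26697248  -0.81563959 128.67867049] [-2.61348207e+00 -2.29418032e-03 -1.36133518e+00] 55.84261174221442 [-0.07384507 -0.03701494 -1.2270822 ] [-0.22377767  0.46100732  1.82846537  0.54181702  0.41886727  0.6869561 ]
turn share [-0.05  0.    0.06] | shift share, old axes [ 0.04  -0.349  0.305]  new axes [ 0.038 -0.351  0.303] mm 18.6
```

View pics/c4.png

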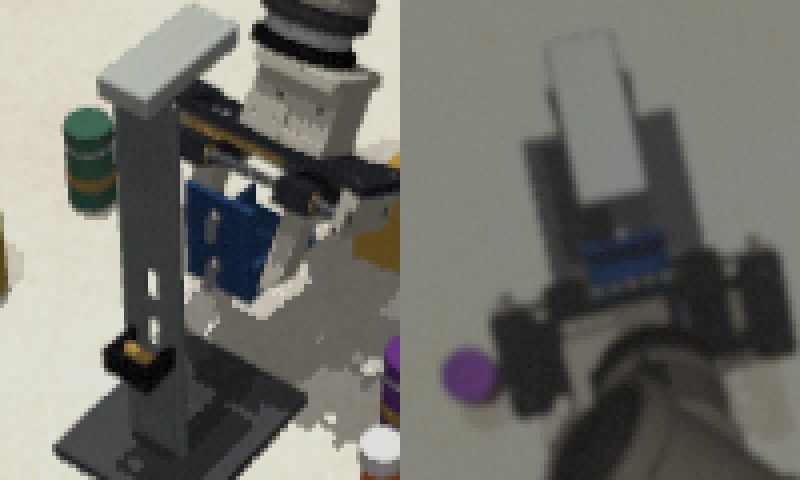

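```bash
python3 - <<'E'
from plan import *
from stand import *
from geo import *
from plant import get_obs
S=Cam('scene'); o=get_obs(); p=o['tool_pos']; R=rot(o['tcp_rot'])
tu=p@ux;tv=p@uy;print(tu,tv,p[2])
Rt=Ro.from_euler('z',a)  # tray assumed level
yaw=np.arctan2(*(R.apply([-1,0,0])[[1,0]]))-np.pi/2; pit=np.degrees(np.arctan2(R.apply([0,0,1])@ux,-R.apply([0,0,1])[2])); print('tray yaw',np.degrees(yaw),'tilt',pit)
b=p[2]-19.2
for nm,x,y,z in (('upper claw top end',40+10.5,0,73),('upper tooth bottom',50.5,0,53),('lower top',50.5,0,28),('nub',55,0,10),('plate TL',40,28,86),('plate TR',40,-28,86),('plate BL',40,28,0),('plate BR',40,-28,0)):
    print(nm,S.proj(st(tu-16.6+x,tv+y,b+z)).round(1))
s=cv2.imread('pics/s4.png'); g=cv2.cvtColor(s,cv2.COLOR_BGR2GRAY)
print(s[225:260,264:290,2])
E
```

```text
622.169488318262 -130.90876656532137 129.99090207500973
tray yaw 11.959865805830391 tilt 30.394155753373912
upper claw top end [271.1 234.7]
upper tooth bottom [271.1 240.1]
lower top [271.2 246.6]
nub [270.4 252.2]
plate TL [281.6 233.2]
plate TR [265.2 225.1]
plate BL [281.6 255.8]
plate BR [265.7 247.6]
[[ 50 176 119  41  59  81  86  95  94  82  83  84 142 220 220 221 221 222
  196 116 131  89  65  82  72  40]
 [ 51 177  78  29  32  29  57  81  82  84  84  83 185 221 221 221 222 196
   75  20 219 169 137 114  55  31]
 [ 51 177  78  23  11  23  31  32  54  71  74  75 197 221 222 210 193  71
   27  18 220 222 222 199  65  26]
 [ 52 177  77  23  19  19  13  20  32  32  36  45 191 210 210 150  34  21
   15  12 219 222 221 211  81  31]
 [ 48 175  77  25  15  12  15  10  18  22  30  32  67 149 147  40  26  17
   14  16 218 221 220 164  43  30]
 [ 52 162  72  20  15  17  15  16  21  15  18  21  25  28  32  35  20  16
   13  15 188 200 221 161 102  52]
 [ 48 123  56  19  14  19  20  18  14  21  12  17  17  21  31  29  31  32
   23  20  17  99 187 194 186 145]
 [ 50  94  45  19  18  16  13
[... 2323 characters left out ...]
19  14  20
   20  14  60 138 191 197 215 196]
 [ 55  50 202 187 137 134 135 132 131 110 102 101 103  88 121  90  40  20
   12  59 140 191 192 195 195 194]
 [ 55  49 200 140 136 136 136 134 133 130 100 102 101 101 194 170 127  89
   63 138 198 199 195 194 193 197]
 [ 53  48 130 134 135 137 137 134 132 124 101 102 103 103 175 176 196 166
  142 195 199 199 197 194 194 175]
 [ 54  50 129 132 133 136 137 134 134 115 112 101 102 103 103 101 171 178
  196 196 198 197 194 195 177 105]
 [ 55  50 130 131 130 134 133 133 133 133 128 104 103 105 102 100 100 101
  171 172 195 195 192 174 108 101]
 [ 54  54 125 136 133 132 133 133 133 131 153 106 105 104 101 101 103 101
  100  99 171 172 172 105 102 103]]
```

```bash
python3 - <<'E'
from plan import *
from stand import *
from geo import *
from plant import get_obs
T=Cam('top'); o=get_obs(); p=o['tool_pos']
tu=p@ux;tv=p@uy;b=p[2]-19.2
for nm,x,y,z in (('plate TL rear',40,28,86),('plate TR rear',40,-28,86),('plate TL front',36,28,86),('plate TR front',36,-28,86),('up claw end L',50.5,3,73),('up claw end R',50.5,-3,73),('lip TL',-40,28,12)):
    print(nm,T.proj(st(tu-16.6+x,tv+y,b+z)).round(2))
for nm,u,v,z in (('post front L',712.5,25,335),('post front R',712.5,-25,335),('post rear L low',716.5,25,50),('base FL',614.6,60,12)):
    print(nm,T.proj(st(u,SV+v,z)).round(2))
t=cv2.imread('pics/t4.png'); 
print(t[182:206,260:294,0]); 
c=cv2.resize(t[160:215,250:300],None,fx=12,fy=10,interpolation=cv2.INTER_NEAREST); cv2.imwrite('pics/c4t.png',c)
E
```

```text
plate TL rear [264.45 191.27]
plate TR rear [285.33 186.42]
plate TL front [264.79 192.75]
plate TR front [285.68 187.9 ]
up claw end L [273.06 186.01]
up claw end R [275.27 185.5 ]
lip TL [272.4 222.9]
post front L [256.07 154.07]
post front R [277.33 149.13]
post rear L low [263.31 175.14]
base FL [260.29 212.  ]
[[43 39 41 41 44 48 42 39 42 36 36 39 46 52 50 49 52 51 52 51 52 53 56 56
  59 59 58 60 60 61 58 58 61 79]
 [40 40 41 40 41 41 37 35 38 37 37 36 44 50 51 53 53 51 52 53 50 49 52 59
  59 61 61 62 60 59 59 59 62 75]
 [44 39 38 41 37 40 38 35 36 35 33 35 41 50 53 53 51 52 51 53 52 49 55 58
  60 59 61 60 59 60 58 57 60 68]
 [42 39 38 39 40 39 35 36 35 36 35 35 43 49 54 53 53 54 51 52 51 52 53 57
  60 61 60 60 60 59 60 59 62 64]
 [47 41 41 41 44 42 40 36 35 34 34 35 40 47 57 62 59 54 54 53 53 55 58 61
  65 66 62 61 60 60 60 60 60 61]
 [46 41 43 40 41 42 38 35 34 36 35 34 40 54 73 78 70 60 56 57 57 58 62 65
  69 68 62 61 61 59 60 60 62 62]
 [46 43 41 40 38 40 36 36 37 36 35 37 41 57 79 85 78 66 62 63 64 63 63 67
  65 65 62 59 56 62 59 61 58 63]
 [47 41 38 41 42 40 40 38 39 42 42
[... 1085 characters left out ...]
 68 69 64 60 59 63 65 58
  52 59 64 60 46 38 35 31 33 32]
 [46 42 36 39 37 41 44 56 64 65 65 66 66 66 60 60 63 69 66 59 54 59 58 51
  48 51 54 50 41 35 32 31 31 32]
 [37 35 33 35 30 34 41 54 65 63 61 58 61 66 63 58 57 59 62 52 46 48 50 45
  45 42 45 44 38 31 31 29 34 28]
 [32 32 33 33 33 32 39 54 67 71 61 53 56 62 59 49 47 49 53 46 41 42 42 40
  40 42 37 36 37 31 29 34 36 32]
 [33 31 36 36 33 32 35 49 63 66 59 52 49 49 46 43 42 41 39 40 38 36 40 41
  46 42 39 36 37 35 29 34 33 34]
 [34 35 32 33 34 34 36 41 50 54 51 49 44 41 39 38 37 37 42 42 41 47 48 52
  53 52 43 36 34 37 33 34 34 32]
 [35 33 30 33 33 35 34 35 40 44 47 44 45 42 39 41 41 45 46 51 55 59 60 65
  66 60 51 38 35 39 40 36 29 33]]
```

View pics/c4t.png

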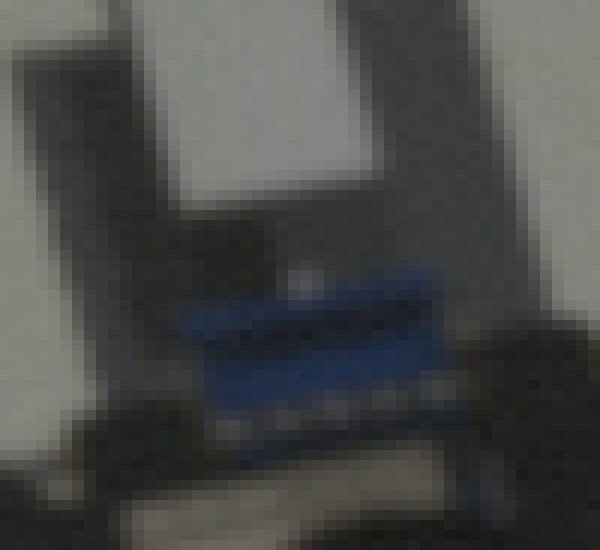

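```bash
cat > where.py <<'E'
from plan import *
from stand import *
from look import *
import sys
def w(u=None,v=SV,z=None,tilt=29.95):
    P=[];Q=[]
    for _ in range(1):
        o=get_obs(); P.append(o['tool_pos']);Q.append(o['tcp_rot'])
    p=P[0];R=rot(Q[0]); zz=R.apply([0,0,1]); xx=R.apply([-1,0,0])
    print('t %.2f u %.1f v %.1f z %.1f tilt %.2f yaw %.2f roll %.2f grip %.1f F(u,v,z) %s'%(o['time'],p@ux,p@uy,p[2],np.degrees(np.arctan2(zz@ux,-zz[2])),np.degrees(np.arctan2(-xx[0],xx[1])),np.degrees(xx[2]),o['grip_width'],np.round([o['contact_force']@ux,o['contact_force']@uy,o['contact_force'][2]],1)), 'q',o['joint_positions'].round(2))
    if u is not None: show(p,R,st(u,v,z),target(a,tilt))
if __name__=='__main__':
    A=[float(x) for x in sys.argv[1:]]; w(*A)
E
python3 where.py 668 -131.7 125.2
```

```text
t 8.20 u 622.2 v -130.9 z 130.0 tilt 30.39 yaw 11.96 roll -0.20 grip 55.8 F(u,v,z) [-0.7  0.3 -2.1] q [-0.22  0.46  1.83  0.54  0.42  0.69]
turn share [-0.09 -0.01  0.06] | shift share, old axes [ 0.024 -0.928  0.683]  new axes [ 0.02  -0.933  0.676] mm 46.1
```

Emit:
drive_tool --deltas '[{"hand":1,"tx":0.005,"ty":-0.2,"tz":0.15,"wx":-0.09,"wy":-0.01,"wz":0.06},{"hand":1,"tx":0.005,"ty":-0.25,"tz":0.18,"wx":0,"wy":0,"wz":0},{"hand":1,"tx":0.005,"ty":-0.25,"tz":0.18,"wx":0,"wy":0,"wz":0},{"hand":1,"tx":0.005,"ty":-0.23,"tz":0.166,"wx":0,"wy":0,"wz":0},{"hand":1,"tx":0,"ty":0,"tz":0,"wx":0,"wy":0,"wz":0},{"hand":1,"tx":0,"ty":0,"tz":0,"wx":0,"wy":0,"wz":0},{"hand":1,"tx":0,"ty":0,"tz":0,"wx":0,"wy":0,"wz":0},{"hand":1,"tx":0,"ty":0,"tz":0,"wx":0,"wy":0,"wz":0}]'

```text
time: 8.87
tool_pos: [679.9, 6.8, 123.9]
tcp_rot: [-2.621, 0.001, -1.367]
contact_force: [0.6, 0.6, -2.6]
grip_width: 55.7
```

```bash
python3 where.py 690 -131.7 125.2; python3 - <<'E'
from look import *
s=snap('scene','s5');t=snap('top','t5')
k=lambda im,x,y,w,h,f:cv2.resize(im[y:y+h,x:x+w,::-1],None,fx=f,fy=f,interpolation=cv2.INTER_NEAREST)
cv2.imwrite('pics/c5.png',np.hstack([k(s,235,210,50,70,8),k(t,250,130,50,70,8)]))
E
python3 where.py 690 -131.7 125.2
```

```text
t 8.87 u 667.0 v -131.8 z 123.9 tilt 29.83 yaw 11.70 roll 0.05 grip 55.7 F(u,v,z) [ 0.7  0.4 -2.6] q [-0.19  0.53  1.7   0.45  0.46  0.82]
turn share [ 0.02  0.   -0.01] | shift share, old axes [-0.003 -0.515  0.258]  new axes [-0.003 -0.515  0.259] mm 23.0
t 8.97 u 667.2 v -131.9 z 123.7 tilt 29.83 yaw 11.69 roll 0.05 grip 55.7 F(u,v,z) [ 0.2 -0.7 -2.9] q [-0.19  0.53  1.7   0.45  0.46  0.82]
turn share [ 0.02  0.   -0.02] | shift share, old axes [-0.006 -0.514  0.251]  new axes [-0.005 -0.514  0.252] mm 22.9
```

View pics/c5.png

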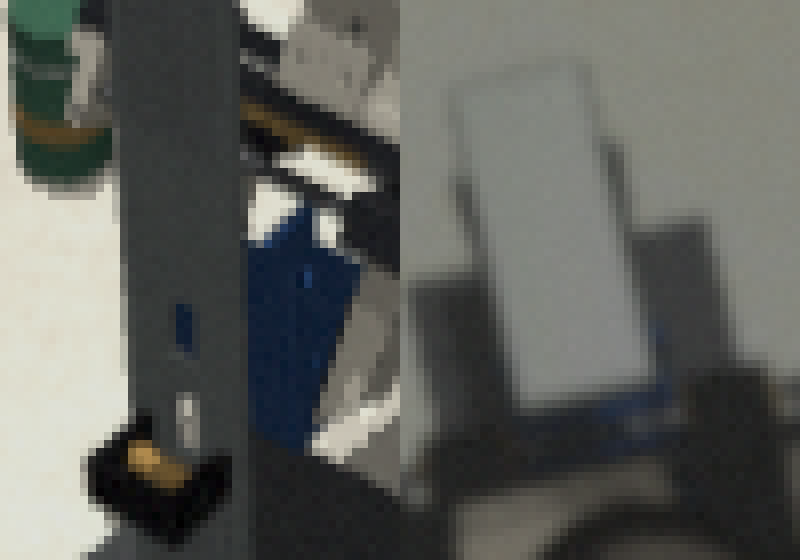

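Emit:
drive_tool --deltas '[{"hand":1,"tx":0,"ty":-0.06,"tz":0.01,"wx":0.02,"wy":0,"wz":0},{"hand":1,"tx":0,"ty":-0.05,"tz":0.026,"wx":0,"wy":0,"wz":0},{"hand":1,"tx":0,"ty":-0.05,"tz":0.026,"wx":0,"wy":0,"wz":0},{"hand":1,"tx":0,"ty":-0.05,"tz":0.026,"wx":0,"wy":0,"wz":0},{"hand":1,"tx":0,"ty":-0.05,"tz":0.026,"wx":0,"wy":0,"wz":0},{"hand":1,"tx":0,"ty":0,"tz":0,"wx":0,"wy":0,"wz":0},{"hand":1,"tx":0,"ty":0,"tz":0,"wx":0,"wy":0,"wz":0}]'

```text
time: 9.55
tool_pos: [691.6, 9.3, 124.4]
tcp_rot: [-2.62, 0.001, -1.366]
contact_force: [0.1, 0.4, -2.0]
grip_width: 56.0
```

```bash
python3 where.py 690 -131.7 125.2; python3 - <<'E'
from look import *
s=snap('scene','s6')
k=lambda im,x,y,w,h,f:cv2.resize(im[y:y+h,x:x+w,::-1],None,fx=f,fy=f,interpolation=cv2.INTER_NEAREST)
cv2.imwrite('pics/c6.png',k(s,240,230,50,50,12))
E
```

```text
t 9.55 u 679.0 v -131.7 z 124.4 tilt 29.91 yaw 11.72 roll 0.06 grip 56.0 F(u,v,z) [ 0.1  0.3 -2. ] q [-0.18  0.55  1.67  0.43  0.47  0.84]
turn share [ 0.01  0.01 -0.01] | shift share, old axes [-0.001 -0.248  0.12 ]  new axes [-0.001 -0.248  0.12 ] mm 11.0
```

View pics/c6.png

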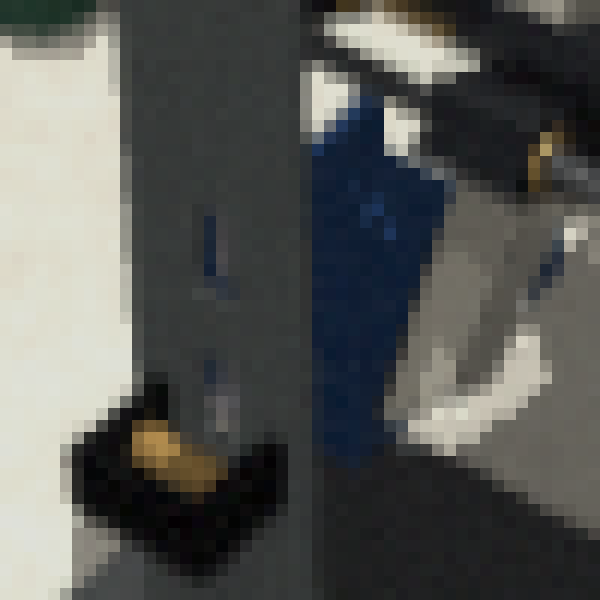

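```bash
python3 - <<'E'
import cv2
s=cv2.imread('pics/s6.png')
print('R');print(s[244:268,254:264,2]);print('B');print(s[244:268,254:264,0])
E
python3 - <<'E'
import sys; sys.path.insert(0,'.')
from geo import *; from stand import *
S=Cam('scene')
for z in (158,168,178,113,123,133):
    print(z,[S.proj(st(679-16.6+50.5,SV+d,z)).round(2) for d in (-3,3)])
E
```

```text
R
[[ 56  54  53  53  55  56  56  54  55  56]
 [ 54  55  55  52  58  55  53  53  54  54]
 [ 54  55  54  54  55  57  56  54  54  55]
 [ 56  58  48  50  59  55  55  54  54  55]
 [ 55  59  49  29  63  59  56  53  54  54]
 [ 55  56  50  29  65  59  54  54  53  54]
 [ 56  56  47  27  70  59  55  53  53  57]
 [ 55  55  46  27  75  59  55  57  55  54]
 [ 54  53  52  20  67  57  55  54  54  55]
 [ 54  55  56  46  45  50  53  55  55  52]
 [ 57  56  65  64  51  47  55  54  56  54]
 [ 56  54  54  56  61  60  56  56  56  55]
 [ 54  54  54  58  54  55  55  55  56  55]
 [ 53  55  54  54  55  57  55  55  55  53]
 [ 54  55  55  53  56  57  56  56  56  56]
 [ 56  52  50  47  52  56  56  57  57  53]
 [ 55  56  51  34  52  61  53  56  54  55]
 [ 50  54  54  37  56  62  55  54  54  56]
 [ 45  54  50  54  70  71  57  55  55  54]
 [ 41  53  52  75  94  81  58  57  56  57]
 [ 41  55  51  63  96  74  57  54  56  56]
 [ 49  54  54  71 101  78  56  55  50  54]
 [118  68  57  62  54  69  54  49  36  46]
 [161  93  74  64  60  59  37  19  10  21]]
B
[[57 56 56 56 56 58 56 56 56 56]
 [55 58 57 55 59 57 56 56 56 5
[... 359 characters left out ...]
57 57]
 [55 58 55 55 56 58 58 56 57 55]
 [56 56 57 57 57 59 57 56 58 58]
 [59 53 54 53 56 58 57 58 59 56]
 [57 58 52 52 60 62 55 59 56 56]
 [53 56 56 56 66 63 57 55 57 58]
 [45 56 53 62 74 73 61 57 56 56]
 [41 55 53 74 94 84 60 59 57 59]
 [44 56 53 65 92 74 58 56 57 57]
 [39 55 56 74 93 75 58 57 52 56]
 [60 55 55 64 56 70 57 50 39 47]
 [71 45 47 51 58 61 41 19  9 23]]
158 [array([257.38, 252.75]), array([259.14, 253.68])]
168 [array([257.27, 250.09]), array([259.04, 251.02])]
178 [array([257.17, 247.41]), array([258.94, 248.33])]
113 [array([257.86, 264.42]), array([259.58, 265.35])]
123 [array([257.75, 261.87]), array([259.48, 262.8 ])]
133 [array([257.65, 259.3 ]), array([259.38, 260.22])]
```

Emit:
drive_tool --deltas '[{"hand":1,"tx":0,"ty":-0.055,"tz":0.025,"wx":0,"wy":0,"wz":0},{"hand":1,"tx":0,"ty":-0.055,"tz":0.025,"wx":0,"wy":0,"wz":0},{"hand":1,"tx":0,"ty":-0.055,"tz":0.025,"wx":0,"wy":0,"wz":0},{"hand":1,"tx":0,"ty":-0.03,"tz":0.016,"wx":0,"wy":0,"wz":0},{"hand":1,"tx":0,"ty":0,"tz":0,"wx":0,"wy":0,"wz":0},{"hand":1,"tx":0,"ty":0,"tz":0,"wx":0,"wy":0,"wz":0}]'

```text
time: 10.1
tool_pos: [700.0, 11.0, 125.2]
tcp_rot: [-2.619, 0.001, -1.366]
contact_force: [0.2, 0.3, -1.4]
grip_width: 55.9
```

```bash
python3 where.py 690 -131.7 125.2
```

```text
t 10.10 u 687.5 v -131.8 z 125.2 tilt 29.92 yaw 11.71 roll 0.05 grip 55.9 F(u,v,z) [ 0.3  0.2 -1.4] q [-0.18  0.56  1.65  0.41  0.48  0.87]
turn share [ 0.01  0.01 -0.01] | shift share, old axes [-0.002 -0.053  0.032]  new axes [-0.002 -0.053  0.032] mm 2.5
```

Emit:
drive_tool --deltas '[{"hand":1,"tx":0,"ty":-0.022,"tz":0.0125,"wx":0,"wy":0,"wz":0},{"hand":1,"tx":0,"ty":-0.022,"tz":0.0125,"wx":0,"wy":0,"wz":0},{"hand":1,"tx":0,"ty":-0.022,"tz":0.0125,"wx":0,"wy":0,"wz":0},{"hand":1,"tx":0,"ty":0,"tz":0,"wx":0,"wy":0,"wz":0},{"hand":1,"tx":0,"ty":0,"tz":0,"wx":0,"wy":0,"wz":0}]'

```text
time: 10.52
tool_pos: [702.7, 11.5, 125.2]
tcp_rot: [-2.62, 0.001, -1.366]
contact_force: [-2.2, -0.8, -0.8]
grip_width: 55.8
```

```bash
python3 where.py 690 -131.7 125.2
```

```text
t 10.52 u 690.3 v -131.8 z 125.2 tilt 29.89 yaw 11.71 roll 0.06 grip 55.8 F(u,v,z) [-2.3 -0.3 -0.8] q [-0.17  0.56  1.64  0.41  0.48  0.87]
turn share [ 0.01  0.01 -0.01] | shift share, old axes [-0.003  0.006 -0.004]  new axes [-0.003  0.006 -0.004] mm 0.3
```

Emit:
drive_tool --deltas '[{"hand":1,"tx":0,"ty":-0.022,"tz":0.0125,"wx":0,"wy":0,"wz":0},{"hand":1,"tx":0,"ty":-0.011,"tz":0.006,"wx":0,"wy":0,"wz":0},{"hand":1,"tx":0,"ty":0,"tz":0,"wx":0,"wy":0,"wz":0},{"hand":1,"tx":0,"ty":0,"tz":0,"wx":0,"wy":0,"wz":0}]'

```text
time: 10.85
tool_pos: [702.8, 11.6, 125.1]
tcp_rot: [-2.622, 0.002, -1.366]
contact_force: [-13.4, -2.5, 5.2]
grip_width: 55.7
```

```bash
python3 where.py 690 -131.7 125.2; python3 - <<'E'
from look import *
s=snap('scene','s7')
k=lambda im,x,y,w,h,f:cv2.resize(im[y:y+h,x:x+w,::-1],None,fx=f,fy=f,interpolation=cv2.INTER_NEAREST)
cv2.imwrite('pics/c7.png',k(s,240,230,50,50,12))
E
```

```text
t 10.85 u 690.4 v -131.8 z 125.1 tilt 29.76 yaw 11.71 roll 0.10 grip 55.7 F(u,v,z) [-13.6   0.3   5.2] q [-0.17  0.56  1.64  0.41  0.49  0.88]
turn share [ 0.04  0.01 -0.02] | shift share, old axes [-0.001  0.007 -0.008]  new axes [-0.001  0.007 -0.008] mm 0.4
```

View pics/c7.png

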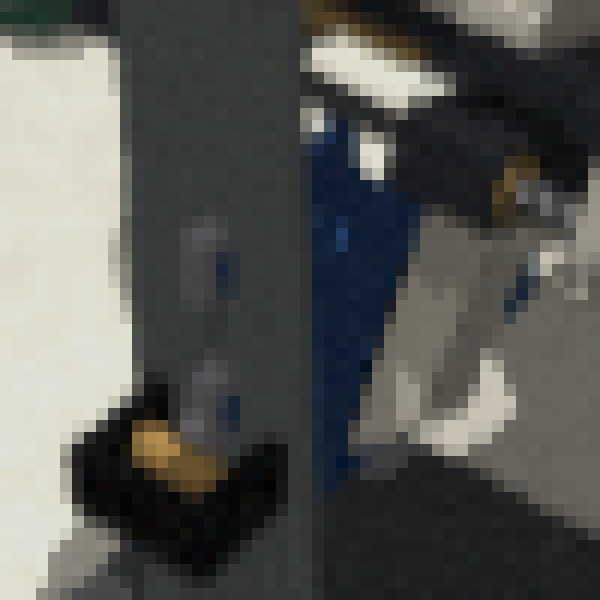

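Emit:
drive_tool --deltas '[{"hand":1,"tx":0,"ty":0.02,"tz":-0.011,"wx":0.02,"wy":0,"wz":0},{"hand":1,"tx":0,"ty":0.025,"tz":0.0434,"wx":0,"wy":0,"wz":0},{"hand":1,"tx":0,"ty":0.025,"tz":0.0434,"wx":0,"wy":0,"wz":0},{"hand":1,"tx":0,"ty":0.025,"tz":0.0434,"wx":0,"wy":0,"wz":0},{"hand":1,"tx":0,"ty":0.0,"tz":0.0,"wx":0,"wy":0,"wz":0}]'

```text
time: 11.32
tool_pos: [702.8, 11.5, 120.8]
tcp_rot: [-2.617, 0.001, -1.366]
contact_force: [-15.4, -3.3, 11.1]
grip_width: 55.7
```

```bash
python3 where.py 689.7 -131.8 109.2
```

```text
t 11.32 u 690.4 v -131.8 z 120.8 tilt 30.04 yaw 11.72 roll 0.05 grip 55.7 F(u,v,z) [-15.7  -0.1  11.1] q [-0.17  0.57  1.64  0.42  0.47  0.86]
turn share [-0.02  0.01 -0.01] | shift share, old axes [-0.     0.159  0.242]  new axes [-0.001  0.159  0.242] mm 11.6
```

Emit:
drive_tool --deltas '[{"hand":1,"tx":0,"ty":0.033,"tz":-0.019,"wx":0,"wy":0,"wz":0},{"hand":1,"tx":0,"ty":0.025,"tz":0.0434,"wx":0,"wy":0,"wz":0},{"hand":1,"tx":0,"ty":0.0,"tz":0.0,"wx":0,"wy":0,"wz":0}]'

```text
time: 11.57
tool_pos: [702.4, 11.1, 118.7]
tcp_rot: [-2.616, 0.0, -1.367]
contact_force: [-7.6, -1.8, 7.6]
grip_width: 55.7
```

```bash
python3 where.py 689.7 -131.8 109.2; python3 - <<'E'
from look import *
s=snap('scene','s8')
k=lambda im,x,y,w,h,f:cv2.resize(im[y:y+h,x:x+w,::-1],None,fx=f,fy=f,interpolation=cv2.INTER_NEAREST)
cv2.imwrite('pics/c8.png',k(s,240,230,50,50,12))
E
```

```text
t 11.57 u 689.9 v -132.1 z 118.7 tilt 30.14 yaw 11.70 roll 0.00 grip 55.7 F(u,v,z) [-7.8 -0.2  7.6] q [-0.17  0.57  1.65  0.43  0.46  0.85]
turn share [-0.04 -0.01 -0.01] | shift share, old axes [-0.008  0.124  0.203]  new axes [-0.008  0.124  0.203] mm 9.5
```

View pics/c8.png

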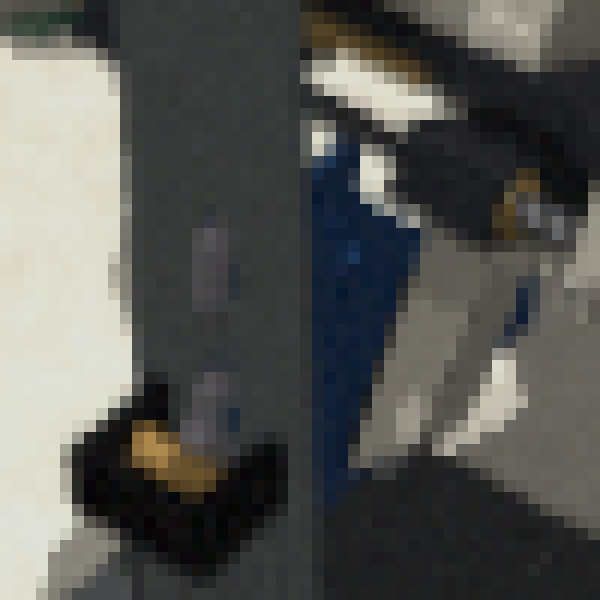

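Emit:
drive_tool --deltas '[{"hand":1,"tx":0,"ty":0.025,"tz":0.0434,"wx":0,"wy":0,"wz":0},{"hand":1,"tx":0,"ty":0.025,"tz":0.0434,"wx":0,"wy":0,"wz":0},{"hand":1,"tx":0,"ty":0.025,"tz":0.0434,"wx":0,"wy":0,"wz":0},{"hand":1,"tx":0,"ty":0.0,"tz":0.0,"wx":0,"wy":0,"wz":0}]'

```text
time: 11.95
tool_pos: [703.2, 11.2, 116.6]
tcp_rot: [-2.611, -0.001, -1.366]
contact_force: [-22.3, -2.0, 27.5]
grip_width: 56.0
```

```bash
python3 where.py 689.7 -131.8 109.2; python3 - <<'E'
from look import *
s=snap('scene','s9')
k=lambda im,x,y,w,h,f:cv2.resize(im[y:y+h,x:x+w,::-1],None,fx=f,fy=f,interpolation=cv2.INTER_NEAREST)
cv2.imwrite('pics/c9.png',k(s,240,230,50,50,12))
E
```

```text
t 11.95 u 690.7 v -132.2 z 116.6 tilt 30.41 yaw 11.72 roll -0.07 grip 56.0 F(u,v,z) [-22.2   2.6  27.5] q [-0.17  0.58  1.65  0.44  0.45  0.84]
turn share [-0.09 -0.01  0.  ] | shift share, old axes [-0.011  0.115  0.146]  new axes [-0.01   0.114  0.147] mm 7.4
```

View pics/c9.png

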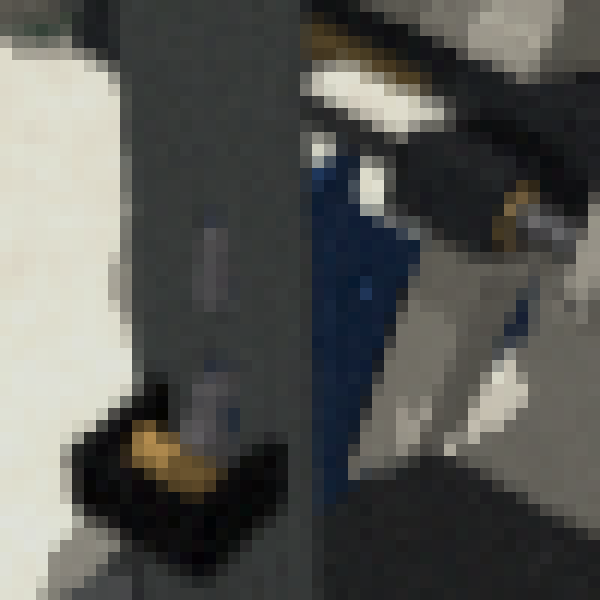

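Emit:
drive_tool --deltas '[{"hand":1,"tx":0,"ty":-0.01,"tz":-0.05,"wx":0,"wy":0,"wz":0},{"hand":1,"tx":0,"ty":0,"tz":-0.025,"wx":0,"wy":0,"wz":0},{"hand":1,"tx":0,"ty":0.0,"tz":0.0,"wx":0,"wy":0,"wz":0},{"hand":1,"tx":0,"ty":0.0,"tz":0.0,"wx":0,"wy":0,"wz":0}]'

```text
time: 12.33
tool_pos: [702.2, 10.9, 117.0]
tcp_rot: [-2.613, -0.001, -1.367]
contact_force: [-8.2, -1.3, 11.3]
grip_width: 56.2
```

```bash
python3 where.py 689.7 -131.8 117; python3 - <<'E'
from look import *
s=snap('scene','s10')
k=lambda im,x,y,w,h,f:cv2.resize(im[y:y+h,x:x+w,::-1],None,fx=f,fy=f,interpolation=cv2.INTER_NEAREST)
cv2.imwrite('pics/c10.png',k(s,240,230,50,50,12))
E
```

```text
t 12.33 u 689.7 v -132.3 z 117.0 tilt 30.30 yaw 11.69 roll -0.05 grip 56.2 F(u,v,z) [-8.3  0.4 11.3] q [-0.17  0.57  1.65  0.44  0.45  0.84]
turn share [-0.07 -0.01 -0.01] | shift share, old axes [-0.013  0.001 -0.001]  new axes [-0.013  0.001 -0.001] mm 0.5
```

View pics/c10.png

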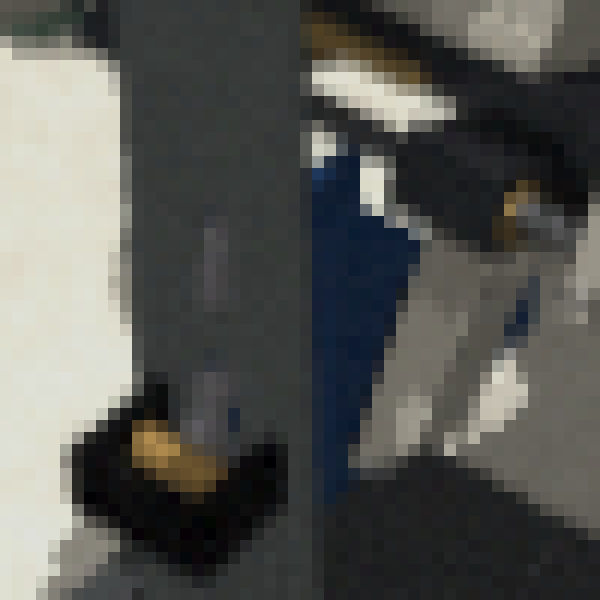

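Emit:
drive_tool --deltas '[{"hand":1,"tx":0,"ty":-0.01,"tz":-0.035,"wx":0,"wy":0,"wz":0},{"hand":1,"tx":0,"ty":-0.01,"tz":-0.035,"wx":0,"wy":0,"wz":0},{"hand":1,"tx":0,"ty":0.044,"tz":-0.025,"wx":0,"wy":0,"wz":0},{"hand":1,"tx":0,"ty":0.044,"tz":-0.025,"wx":0,"wy":0,"wz":0},{"hand":1,"tx":0,"ty":0.0,"tz":0.0,"wx":0,"wy":0,"wz":0}]'

```text
time: 12.8
tool_pos: [696.3, 10.1, 117.1]
tcp_rot: [-2.617, 0.001, -1.367]
contact_force: [-0.1, 0.6, 0.3]
grip_width: 55.9
```

```bash
python3 where.py 645 -131.8 122
```

```text
t 12.80 u 683.8 v -132.0 z 117.1 tilt 30.06 yaw 11.69 roll 0.04 grip 55.9 F(u,v,z) [0.  0.6 0.3] q [-0.18  0.57  1.67  0.44  0.45  0.84]
turn share [-0.02  0.   -0.01] | shift share, old axes [-0.003  0.777 -0.592]  new axes [-0.004  0.778 -0.591] mm 39.1
```

Emit:
drive_tool --deltas '[{"hand":1,"tx":0,"ty":0.06,"tz":-0.07,"wx":0,"wy":0,"wz":0},{"hand":1,"tx":0,"ty":0.11,"tz":-0.07,"wx":0,"wy":0,"wz":0},{"hand":1,"tx":0,"ty":0.13,"tz":-0.075,"wx":0,"wy":0,"wz":0},{"hand":1,"tx":0,"ty":0.2,"tz":-0.115,"wx":0,"wy":0,"wz":0},{"hand":1,"tx":0,"ty":0.3,"tz":-0.17,"wx":0,"wy":0,"wz":0},{"hand":1,"tx":0,"ty":0.4,"tz":-0.23,"wx":0,"wy":0,"wz":0},{"hand":1,"tx":0,"ty":0.0,"tz":0.0,"wx":0,"wy":0,"wz":0}]'

```text
time: 13.38
tool_pos: [637.5, -1.1, 116.8]
tcp_rot: [-2.622, 0.003, -1.366]
contact_force: [-0.1, 0.4, -2.7]
grip_width: 55.5
```

```bash
python3 where.py 645 -131.8 122; python3 - <<'E'
from look import *
s=snap('scene','s11');t=snap('top','t11')
k=lambda im,x,y,w,h,f:cv2.resize(im[y:y+h,x:x+w,::-1],None,fx=f,fy=f,interpolation=cv2.INTER_NEAREST)
cv2.imwrite('pics/c11.png',np.hstack([k(s,230,180,110,120,4),k(t,200,130,90,120,4)]))
E
```

```text
t 13.38 u 623.9 v -130.9 z 116.8 tilt 29.78 yaw 11.71 roll 0.16 grip 55.5 F(u,v,z) [-0.   0.4 -2.7] q [-0.22  0.48  1.83  0.55  0.41  0.68]
turn share [ 0.03  0.02 -0.02] | shift share, old axes [ 0.022 -0.523  0.15 ]  new axes [ 0.022 -0.522  0.152] mm 21.8
```

View pics/c11.png

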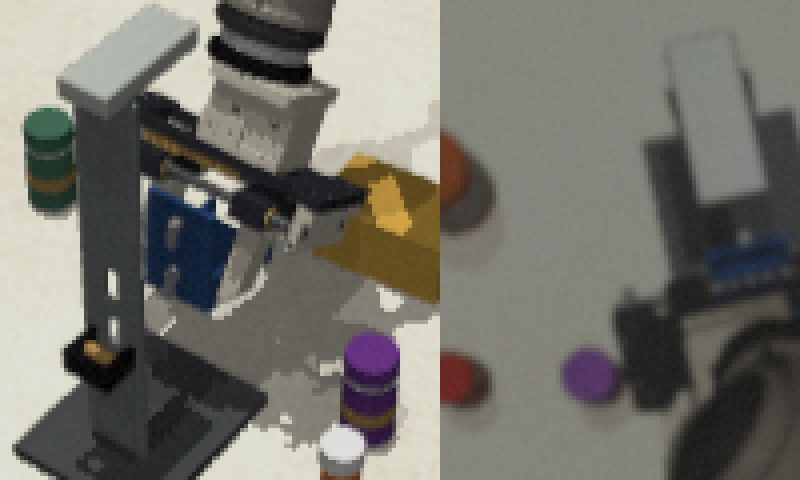

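```bash
python3 - <<'E'
from geo import *
T=Cam('top')
for nm,p,z in (('carton corners',(257.5,266),60),('',(295,257.5),60),('',(299,279),60),('',(264,290),60),('green',(357.5,216.5),80),('purple',(237.5,223.5),80)):
    print(nm,T.onz(p,z).round(0))
E
python3 where.py
python3 - <<'E'
import sys; sys.path.insert(0,'.')
from plan import *; from stand import *; from plant import *
o=get_obs(); R2=target(a,30)
m=np.array([565,-125,0.])
tcp=m+16.6*ux
for z in (117,60,25): show(o['tool_pos'],rot(o['tcp_rot']),tcp+[0,0,z],R2)
E
```

```text
carton corners [455.  63.  60.]
 [477. -47.  60.]
 [415. -57.  60.]
 [386.  45.  60.]
green [ 590. -229.   80.]
purple [578. 117.  80.]
t 13.48 u 626.9 v -131.9 z 118.1 tilt 29.99 yaw 11.66 roll 0.07 grip 55.7 F(u,v,z) [ 0.4  0.  -1. ] q [-0.22  0.49  1.82  0.55  0.41  0.68]
turn share [ 0.    0.   -0.02] | shift share, old axes [ 2.642  1.797 -1.008]  new axes [ 2.639  1.802 -1.008] mm 134.0
turn share [ 0.    0.   -0.02] | shift share, old axes [2.644 2.51  0.226]  new axes [2.639 2.515 0.226] mm 146.1
turn share [ 0.    0.   -0.02] | shift share, old axes [2.645 2.947 0.984]  new axes [2.639 2.952 0.984] mm 163.2
```

```bash
python3 - <<'E'
import sys; sys.path.insert(0,'.')
from plan import *; from stand import *; from plant import *
o=get_obs(); R2=target(a,30)
m=np.array([550,-95,0.])
tcp=m+16.6*ux; print(tcp)
for z in (117,40,25): show(o['tool_pos'],rot(o['tcp_rot']),tcp+[0,0,z],R2)
E
```

```text
[566.25215484 -91.61954693   0.        ]
turn share [ 0.    0.   -0.02] | shift share, old axes [ 1.832  1.984 -1.115]  new axes [ 1.828  1.988 -1.115] mm 116.9
turn share [ 0.    0.   -0.02] | shift share, old axes [1.834 2.947 0.552]  new axes [1.828 2.95  0.552] mm 140.6
turn share [ 0.    0.   -0.02] | shift share, old axes [1.835 3.134 0.877]  new axes [1.828 3.138 0.877] mm 149.4
```

Emit:
drive_tool --deltas '[{"hand":1,"tx":0.3,"ty":0.33,"tz":-0.18,"wx":0,"wy":0,"wz":0},{"hand":1,"tx":0.4,"ty":0.43,"tz":-0.24,"wx":0,"wy":0,"wz":0},{"hand":1,"tx":0.4,"ty":0.43,"tz":-0.24,"wx":0,"wy":0,"wz":0},{"hand":1,"tx":0.4,"ty":0.43,"tz":-0.24,"wx":0,"wy":0,"wz":0},{"hand":1,"tx":0.33,"ty":0.36,"tz":-0.21,"wx":0,"wy":0,"wz":0},{"hand":1,"tx":0,"ty":0.24,"tz":0.42,"wx":0,"wy":0,"wz":0},{"hand":1,"tx":0,"ty":0.24,"tz":0.42,"wx":0,"wy":0,"wz":0},{"hand":1,"tx":0,"ty":0.24,"tz":0.42,"wx":0,"wy":0,"wz":0},{"hand":1,"tx":0,"ty":0.24,"tz":0.41,"wx":0,"wy":0,"wz":0},{"hand":1,"tx":0,"ty":0,"tz":0,"wx":0,"wy":0,"wz":0},{"hand":1,"tx":0,"ty":0,"tz":0,"wx":0,"wy":0,"wz":0}]'

```text
time: 14.4
tool_pos: [567.4, -91.2, 39.2]
tcp_rot: [-2.619, 0.002, -1.367]
contact_force: [0.3, 0.8, -1.6]
grip_width: 55.5
```

```bash
python3 where.py; python3 - <<'E'
from look import *
s=snap('scene','s12')
k=lambda im,x,y,w,h,f:cv2.resize(im[y:y+h,x:x+w,::-1],None,fx=f,fy=f,interpolation=cv2.INTER_NEAREST)
cv2.imwrite('pics/c12.png',k(s,210,150,140,110,5))
E
```

```text
t 14.40 u 536.9 v -204.8 z 39.2 tilt 29.94 yaw 11.68 roll 0.12 grip 55.5 F(u,v,z) [ 0.5  0.7 -1.6] q [-0.46  0.56  2.03  1.2   0.34 -0.21]
```

View pics/c12.png

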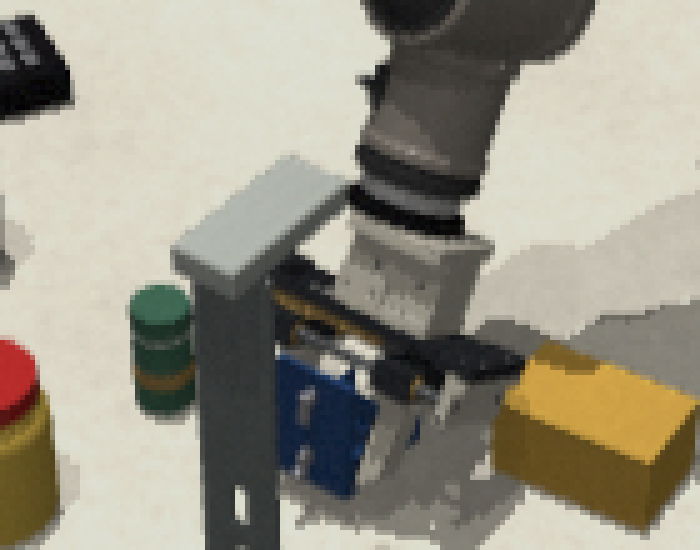

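Emit:
drive_tool --deltas '[{"hand":1,"tx":0,"ty":0.06,"tz":0.1,"wx":0,"wy":0,"wz":0},{"hand":1,"tx":0,"ty":0.06,"tz":0.1,"wx":0,"wy":0,"wz":0},{"hand":1,"tx":0,"ty":0.05,"tz":0.09,"wx":0,"wy":0,"wz":0},{"hand":1,"tx":0,"ty":0.04,"tz":0.07,"wx":0,"wy":0,"wz":0},{"hand":1,"tx":0,"ty":0,"tz":0,"wx":0,"wy":0,"wz":0}]'

```text
time: 14.87
tool_pos: [568.1, -91.5, 24.3]
tcp_rot: [-2.616, -0.0, -1.366]
contact_force: [0.5, 0.1, -3.1]
grip_width: 55.5
```

```bash
python3 where.py
```

```text
t 14.87 u 537.6 v -205.2 z 24.3 tilt 30.11 yaw 11.72 roll -0.02 grip 55.5 F(u,v,z) [ 0.5 -0.  -3.1] q [-0.46  0.6   2.03  1.33  0.32 -0.34]
```

Emit:
drive_tool --deltas '[{"hand":1,"tx":0,"ty":0.025,"tz":0.043,"wx":0,"wy":0,"wz":0},{"hand":1,"tx":0,"ty":0.025,"tz":0.043,"wx":0,"wy":0,"wz":0},{"hand":1,"tx":0,"ty":0,"tz":0,"wx":0,"wy":0,"wz":0},{"hand":1,"tx":0,"ty":0,"tz":0,"wx":0,"wy":0,"wz":0}]'

```text
time: 15.2
tool_pos: [568.8, -91.4, 20.8]
tcp_rot: [-2.614, -0.0, -1.366]
contact_force: [3.5, 2.1, 3.9]
grip_width: 55.7
```

```bash
python3 where.py
```

```text
t 15.20 u 538.3 v -205.3 z 20.8 tilt 30.22 yaw 11.72 roll -0.02 grip 55.7 F(u,v,z) [3.8 1.3 3.9] q [-0.46  0.61  2.03  1.36  0.32 -0.37]
```

Emit:
drive_tool --deltas '[{"hand":-0.2,"tx":0,"ty":0,"tz":0,"wx":0,"wy":0,"wz":0},{"hand":-0.4,"tx":0,"ty":0,"tz":0,"wx":0,"wy":0,"wz":0},{"hand":-0.45,"tx":0,"ty":0,"tz":0,"wx":0,"wy":0,"wz":0},{"hand":-0.45,"tx":0,"ty":0,"tz":0,"wx":0,"wy":0,"wz":0},{"hand":-0.45,"tx":0,"ty":0,"tz":0,"wx":0,"wy":0,"wz":0}]'

```text
time: 15.62
tool_pos: [566.9, -91.2, 19.0]
tcp_rot: [-2.618, 0.001, -1.367]
contact_force: [-0.3, 0.1, -0.3]
grip_width: 66.7
```

```bash
python3 where.py; python3 - <<'E'
from look import *
s=snap('scene','s13');t=snap('top','t13')
k=lambda im,x,y,w,h,f:cv2.resize(im[y:y+h,x:x+w,::-1],None,fx=f,fy=f,interpolation=cv2.INTER_NEAREST)
cv2.imwrite('pics/c13.png',np.hstack([k(s,240,180,80,80,5),k(t,265,180,80,80,5)]))
E
```

```text
t 15.62 u 536.4 v -204.7 z 19.0 tilt 29.98 yaw 11.70 roll 0.07 grip 66.7 F(u,v,z) [-0.2  0.1 -0.3] q [-0.46  0.61  2.04  1.36  0.32 -0.37]
```

View pics/c13.png

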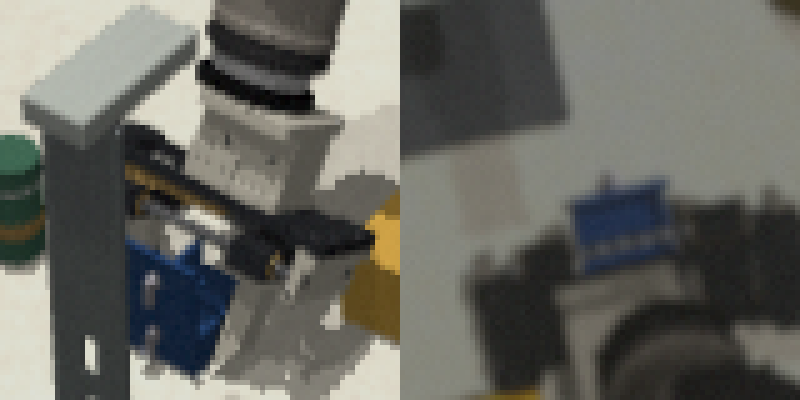

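```bash
python3 - <<'E'
from geo import *; from stand import *; from plant import get_obs
T=Cam('top'); t=cv2.imread('pics/t13.png'); g=t[:,:,0].astype(np.float32)-0.5*t[:,:,2]
k=lambda x,y:(265+(x-400)/5-.4,180+y/5-.4)
for A,B,z in ((k(575,205),k(600,200),86),(k(620,195),k(660,186),86)):
    p,q,r,n=edge(g,A,B,half=2.5,m=0.05); 
    for x in (p,q):
        P=T.onz(x,z); print(x.round(1),'u %.1f v %.1f'%(P@ux,P@uy))
o=get_obs()['tool_pos']; print('tcp',o@ux,o@uy,o[2])
print(T.proj(st(o@ux-16.6+40,o@uy+28,86)),T.proj(st(o@ux-16.6+40,o@uy-28,86)))
E
```

```text
[300.1 222.7] u 550.8 v -179.4
[305.1 221.6] u 550.8 v -193.9
[308.5 218.2] u 557.9 v -205.9
[316.6 217.1] u 555.9 v -229.2
tcp 536.540246594684 -204.7808996353602 18.98485008910992
[298.47261263 219.82523968] [317.52681819 215.40106215]
```

Emit:
drive_tool --deltas '[{"hand":-0.45,"tx":0,"ty":-0.0375,"tz":-0.065,"wx":0,"wy":0,"wz":0},{"hand":-0.45,"tx":0,"ty":0,"tz":0,"wx":0.5,"wy":0,"wz":0},{"hand":-0.45,"tx":0,"ty":0,"tz":0,"wx":0.5,"wy":0,"wz":0},{"hand":-0.45,"tx":0,"ty":0,"tz":0,"wx":0.5,"wy":0,"wz":0},{"hand":-0.45,"tx":0,"ty":0,"tz":0,"wx":0.5,"wy":0,"wz":0},{"hand":-0.45,"tx":0,"ty":0,"tz":0,"wx":0,"wy":0,"wz":0},{"hand":-0.45,"tx":0,"ty":0,"tz":0,"wx":0,"wy":0,"wz":0}]'

```text
time: 16.3
tool_pos: [568.1, -90.9, 23.1]
tcp_rot: [-2.452, 0.004, -1.367]
contact_force: [3.1, 2.2, 3.7]
grip_width: 66.4
```

```bash
python3 where.py 547.5 -204.7 21.5 40
```

```text
t 16.30 u 537.7 v -204.7 z 23.1 tilt 39.53 yaw 11.67 roll 0.22 grip 66.4 F(u,v,z) [3.5 1.5 3.7] q [-0.52  0.64  2.14  1.95  0.48 -1.02]
turn share [ 0.09  0.02 -0.04] | shift share, old axes [ 0.    -0.165  0.187]  new axes [ 0.001 -0.163  0.188] mm 10.0
```

Emit:
drive_tool --deltas '[{"hand":-0.45,"tx":0,"ty":-0.04,"tz":0.04,"wx":0.09,"wy":0.02,"wz":-0.04},{"hand":-0.45,"tx":0,"ty":-0.06,"tz":0.07,"wx":0,"wy":0,"wz":0},{"hand":-0.45,"tx":0,"ty":-0.06,"tz":0.07,"wx":0,"wy":0,"wz":0},{"hand":-0.45,"tx":0,"ty":0,"tz":0,"wx":0,"wy":0,"wz":0},{"hand":-0.45,"tx":0,"ty":0,"tz":0,"wx":0,"wy":0,"wz":0},{"hand":-0.45,"tx":0,"ty":0,"tz":0,"wx":0,"wy":0,"wz":0}]'

```text
time: 16.8
tool_pos: [576.3, -88.4, 20.4]
tcp_rot: [-2.448, -0.001, -1.363]
contact_force: [0.2, -1.1, -0.3]
grip_width: 66.3
```

```bash
python3 where.py 547.5 -204.7 21.5 40; python3 - <<'E'
from look import *
s=snap('scene','s14');t=snap('top','t14')
k=lambda im,x,y,w,h,f:cv2.resize(im[y:y+h,x:x+w,::-1],None,fx=f,fy=f,interpolation=cv2.INTER_NEAREST)
cv2.imwrite('pics/c14.png',np.hstack([k(s,240,180,80,80,5),k(t,265,180,80,80,5)]))
E
```

```text
t 16.80 u 546.2 v -203.9 z 20.4 tilt 39.75 yaw 11.88 roll -0.04 grip 66.3 F(u,v,z) [-0.  -1.1 -0.3] q [-0.51  0.65  2.12  1.97  0.47 -1.03]
turn share [0.05 0.01 0.03] | shift share, old axes [ 0.019 -0.043 -0.   ]  new axes [ 0.019 -0.043 -0.   ] mm 1.9
```

View pics/c14.png

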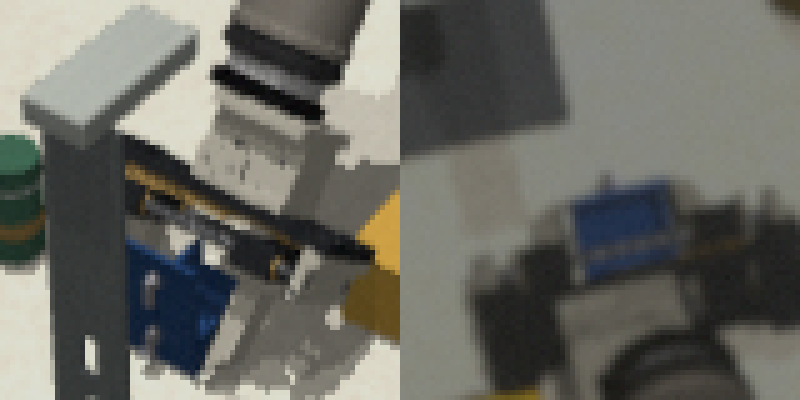

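Emit:
drive_tool --deltas '[{"hand":-0.3,"tx":0,"ty":-0.04,"tz":0,"wx":0.05,"wy":0,"wz":0.03},{"hand":-0.2,"tx":0,"ty":0,"tz":0,"wx":0,"wy":0,"wz":0},{"hand":0,"tx":0,"ty":0,"tz":0,"wx":0,"wy":0,"wz":0},{"hand":0.5,"tx":0,"ty":0,"tz":0,"wx":0,"wy":0,"wz":0},{"hand":1,"tx":0,"ty":0,"tz":0,"wx":0,"wy":0,"wz":0},{"hand":1,"tx":0,"ty":0,"tz":0,"wx":0,"wy":0,"wz":0},{"hand":1,"tx":0,"ty":0,"tz":0,"wx":0,"wy":0,"wz":0}]'

```text
time: 17.48
tool_pos: [577.7, -88.6, 21.8]
tcp_rot: [-2.443, 0.001, -1.366]
contact_force: [-0.2, -0.7, -0.2]
grip_width: 55.5
```

```bash
python3 where.py 547.5 -204.7 60 40
```

```text
t 17.48 u 547.6 v -204.4 z 21.8 tilt 40.05 yaw 11.73 roll 0.04 grip 55.5 F(u,v,z) [-0.4 -0.7 -0.2] q [-0.51  0.65  2.12  1.97  0.48 -1.03]
turn share [-0.01  0.   -0.01] | shift share, old axes [ 0.008 -0.613 -0.734]  new axes [ 0.009 -0.613 -0.734] mm 38.2
```

Emit:
drive_tool --deltas '[{"hand":1,"tx":0,"ty":-0.15,"tz":-0.18,"wx":0,"wy":0,"wz":0},{"hand":1,"tx":0,"ty":-0.4,"tz":-0.48,"wx":0,"wy":0,"wz":0},{"hand":1,"tx":0,"ty":-0.45,"tz":-0.53,"wx":0,"wy":0,"wz":0},{"hand":1,"tx":0,"ty":-0.45,"tz":-0.53,"wx":0,"wy":0,"wz":0},{"hand":1,"tx":0,"ty":-0.25,"tz":-0.31,"wx":0,"wy":0,"wz":0},{"hand":1,"tx":0,"ty":0,"tz":0,"wx":0,"wy":0,"wz":0}]'

```text
time: 17.98
tool_pos: [578.5, -88.9, 129.7]
tcp_rot: [-2.439, -0.003, -1.365]
contact_force: [-0.0, 0.3, -0.9]
grip_width: 56.0
```

```bash
python3 where.py 645 -131.7 127.8 40
```

```text
t 17.98 u 548.3 v -204.9 z 129.7 tilt 40.27 yaw 11.79 roll -0.15 grip 56.0 F(u,v,z) [ 0.   0.3 -0.9] q [-0.51  0.41  2.06  1.36  0.45 -0.35]
turn share [-0.05 -0.02  0.03] | shift share, old axes [-1.827 -1.818  1.595]  new axes [-1.829 -1.822  1.59 ] mm 121.3
```

Emit:
drive_tool --deltas '[{"hand":1,"tx":-0.25,"ty":-0.25,"tz":0.22,"wx":-0.05,"wy":-0.02,"wz":0.03},{"hand":1,"tx":-0.42,"ty":-0.42,"tz":0.37,"wx":0,"wy":0,"wz":0},{"hand":1,"tx":-0.42,"ty":-0.42,"tz":0.37,"wx":0,"wy":0,"wz":0},{"hand":1,"tx":-0.42,"ty":-0.42,"tz":0.37,"wx":0,"wy":0,"wz":0},{"hand":1,"tx":-0.32,"ty":-0.31,"tz":0.26,"wx":0,"wy":0,"wz":0},{"hand":1,"tx":0,"ty":0,"tz":0,"wx":0,"wy":0,"wz":0},{"hand":1,"tx":0,"ty":0,"tz":0,"wx":0,"wy":0,"wz":0},{"hand":1,"tx":0,"ty":0,"tz":0,"wx":0,"wy":0,"wz":0}]'

```text
time: 18.65
tool_pos: [656.1, 2.8, 122.6]
tcp_rot: [-2.45, 0.005, -1.366]
contact_force: [-0.6, -0.0, -2.7]
grip_width: 55.5
```

```bash
python3 where.py 678 -131.7 127.8 40
```

```text
t 18.65 u 643.0 v -130.8 z 122.6 tilt 39.62 yaw 11.71 roll 0.30 grip 55.5 F(u,v,z) [-0.6  0.1 -2.7] q [-0.24  0.49  1.91  1.24  0.3  -0.01]
turn share [ 0.08  0.04 -0.04] | shift share, old axes [ 0.021 -0.758  0.458]  new axes [ 0.022 -0.755  0.464] mm 35.4
```

Emit:
drive_tool --deltas '[{"hand":1,"tx":0.005,"ty":-0.15,"tz":0.09,"wx":0.08,"wy":0.04,"wz":-0.04},{"hand":1,"tx":0.005,"ty":-0.2,"tz":0.12,"wx":0,"wy":0,"wz":0},{"hand":1,"tx":0.005,"ty":-0.2,"tz":0.12,"wx":0,"wy":0,"wz":0},{"hand":1,"tx":0.005,"ty":-0.2,"tz":0.12,"wx":0,"wy":0,"wz":0},{"hand":1,"tx":0,"ty":0,"tz":0,"wx":0,"wy":0,"wz":0},{"hand":1,"tx":0,"ty":0,"tz":0,"wx":0,"wy":0,"wz":0},{"hand":1,"tx":0,"ty":0,"tz":0,"wx":0,"wy":0,"wz":0}]'

```text
time: 19.23
tool_pos: [690.6, 8.6, 129.5]
tcp_rot: [-2.441, -0.0, -1.367]
contact_force: [-0.5, -0.1, -2.3]
grip_width: 55.9
```

```bash
python3 where.py 689 -131.7 127.8 40; python3 - <<'E'
from look import *
s=snap('scene','s15')
k=lambda im,x,y,w,h,f:cv2.resize(im[y:y+h,x:x+w,::-1],None,fx=f,fy=f,interpolation=cv2.INTER_NEAREST)
cv2.imwrite('pics/c15.png',k(s,235,195,75,75,8))
E
python3 where.py 689 -131.7 127.8 40
```

```text
t 19.23 u 677.9 v -132.2 z 129.5 tilt 40.14 yaw 11.69 roll -0.02 grip 55.9 F(u,v,z) [-0.5 -0.  -2.3] q [-0.22  0.53  1.82  1.09  0.3   0.17]
turn share [-0.03 -0.01 -0.01] | shift share, old axes [-0.014 -0.185  0.212]  new axes [-0.014 -0.185  0.212] mm 11.3
t 19.28 u 677.9 v -132.2 z 129.6 tilt 40.14 yaw 11.69 roll -0.02 grip 55.9 F(u,v,z) [-0.5 -0.4 -1.8] q [-0.22  0.53  1.82  1.09  0.3   0.17]
turn share [-0.03 -0.01 -0.01] | shift share, old axes [-0.012 -0.185  0.213]  new axes [-0.012 -0.185  0.213] mm 11.3
```

View pics/c15.png

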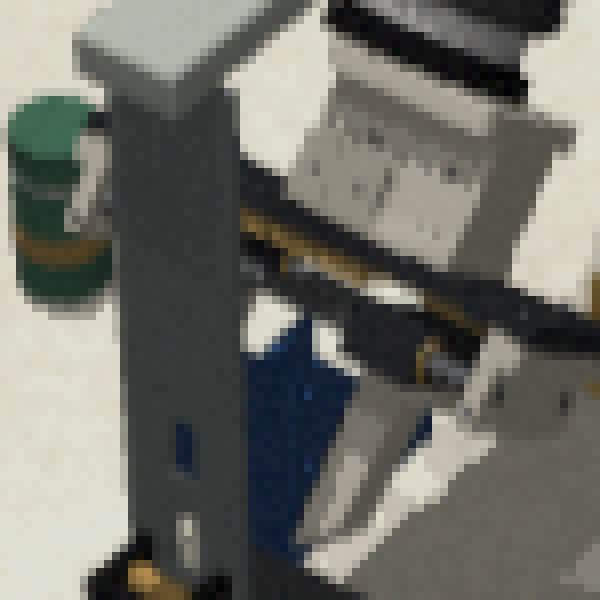

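Emit:
drive_tool --deltas '[{"hand":1,"tx":-0.012,"ty":-0.045,"tz":0.053,"wx":-0.03,"wy":-0.01,"wz":-0.01},{"hand":1,"tx":0,"ty":-0.046,"tz":0.053,"wx":0,"wy":0,"wz":0},{"hand":1,"tx":0,"ty":-0.046,"tz":0.053,"wx":0,"wy":0,"wz":0},{"hand":1,"tx":0,"ty":-0.046,"tz":0.053,"wx":0,"wy":0,"wz":0},{"hand":1,"tx":0,"ty":0,"tz":0,"wx":0,"wy":0,"wz":0},{"hand":1,"tx":0,"ty":0,"tz":0,"wx":0,"wy":0,"wz":0}]'

```text
time: 19.78
tool_pos: [702.1, 11.9, 128.1]
tcp_rot: [-2.443, -0.001, -1.365]
contact_force: [-0.5, 0.1, -2.6]
grip_width: 56.1
```

```bash
python3 where.py 700 -131.7 127.8 40; python3 - <<'E'
from look import *
s=snap('scene','s16')
k=lambda im,x,y,w,h,f:cv2.resize(im[y:y+h,x:x+w,::-1],None,fx=f,fy=f,interpolation=cv2.INTER_NEAREST)
cv2.imwrite('pics/c16.png',k(s,240,230,50,50,12))
E
```

```text
t 19.78 u 689.8 v -131.3 z 128.1 tilt 40.04 yaw 11.81 roll -0.04 grip 56.1 F(u,v,z) [-0.5  0.2 -2.6] q [-0.2   0.54  1.79  1.04  0.3   0.23]
turn share [-0.01  0.    0.01] | shift share, old axes [ 0.01  -0.189  0.17 ]  new axes [ 0.009 -0.189  0.17 ] mm 10.2
```

View pics/c16.png

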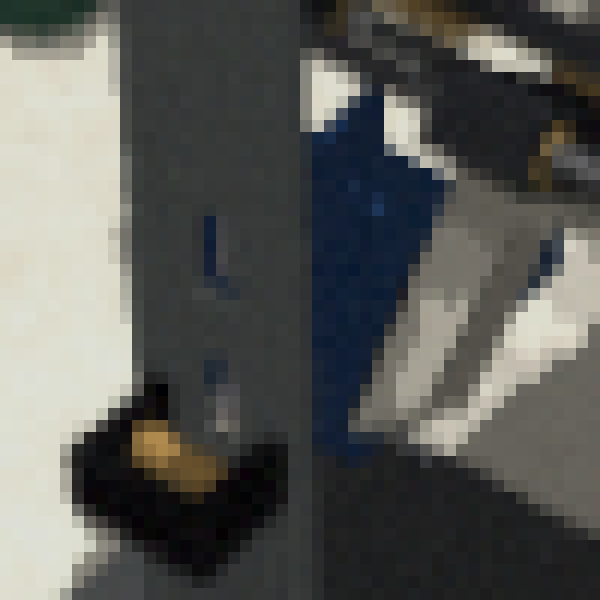

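Emit:
drive_tool --deltas '[{"hand":1,"tx":0.003,"ty":-0.047,"tz":0.043,"wx":0,"wy":0,"wz":0},{"hand":1,"tx":0.003,"ty":-0.047,"tz":0.043,"wx":0,"wy":0,"wz":0},{"hand":1,"tx":0.003,"ty":-0.047,"tz":0.043,"wx":0,"wy":0,"wz":0},{"hand":1,"tx":0,"ty":-0.047,"tz":0.043,"wx":0,"wy":0,"wz":0},{"hand":1,"tx":0,"ty":0,"tz":0,"wx":0,"wy":0,"wz":0},{"hand":1,"tx":0,"ty":0,"tz":0,"wx":0,"wy":0,"wz":0}]'

```text
time: 20.33
tool_pos: [712.2, 13.6, 127.8]
tcp_rot: [-2.443, -0.001, -1.365]
contact_force: [-0.8, 0.3, -1.6]
grip_width: 56.0
```

```bash
python3 where.py 701.5 -131.7 127.8 40
```

```text
t 20.33 u 700.0 v -131.7 z 127.8 tilt 40.04 yaw 11.81 roll -0.04 grip 56.0 F(u,v,z) [-0.7  0.4 -1.6] q [-0.2   0.56  1.76  1.    0.3   0.27]
turn share [-0.01  0.    0.01] | shift share, old axes [-0.001 -0.029  0.023]  new axes [-0.001 -0.029  0.023] mm 1.5
```

Emit:
drive_tool --deltas '[{"hand":1,"tx":0,"ty":-0.029,"tz":0.024,"wx":0,"wy":0,"wz":0},{"hand":1,"tx":0,"ty":0,"tz":0,"wx":0,"wy":0,"wz":0},{"hand":1,"tx":0,"ty":0.032,"tz":0.038,"wx":0,"wy":0,"wz":0},{"hand":1,"tx":0,"ty":0.032,"tz":0.038,"wx":0,"wy":0,"wz":0},{"hand":1,"tx":0,"ty":0.032,"tz":0.038,"wx":0,"wy":0,"wz":0},{"hand":1,"tx":0,"ty":0,"tz":0,"wx":0,"wy":0,"wz":0}]'

```text
time: 20.83
tool_pos: [713.0, 13.6, 123.4]
tcp_rot: [-2.441, -0.001, -1.365]
contact_force: [-10.2, -1.7, 4.8]
grip_width: 55.9
```

```bash
python3 where.py 701.5 -131.7 127.8 40;  python3 - <<'E'
from look import *
s=snap('scene','s17')
k=lambda im,x,y,w,h,f:cv2.resize(im[y:y+h,x:x+w,::-1],None,fx=f,fy=f,interpolation=cv2.INTER_NEAREST)
cv2.imwrite('pics/c17.png',k(s,240,230,50,50,12))
E
```

```text
t 20.83 u 700.8 v -131.9 z 123.4 tilt 40.13 yaw 11.78 roll -0.07 grip 55.9 F(u,v,z) [-10.3   0.4   4.8] q [-0.2   0.57  1.76  1.03  0.3   0.24]
turn share [-0.03 -0.01  0.01] | shift share, old axes [-0.005 -0.083 -0.073]  new axes [-0.006 -0.083 -0.073] mm 4.4
```

View pics/c17.png

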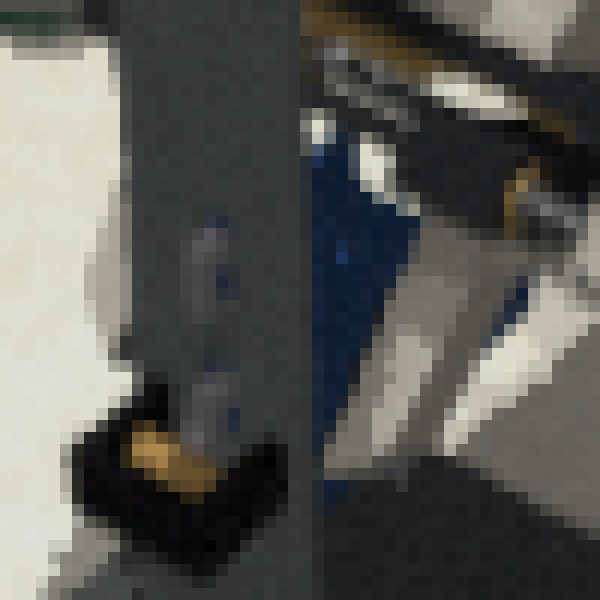

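Emit:
drive_tool --deltas '[{"hand":1,"tx":0,"ty":0.032,"tz":0.038,"wx":0,"wy":0,"wz":0},{"hand":1,"tx":0,"ty":0.032,"tz":0.038,"wx":0,"wy":0,"wz":0},{"hand":1,"tx":0,"ty":0,"tz":0,"wx":0,"wy":0,"wz":0}]'

```text
time: 21.13
tool_pos: [711.8, 13.8, 116.3]
tcp_rot: [-2.446, 0.0, -1.365]
contact_force: [-3.1, -0.9, -6.6]
grip_width: 55.8
```

```bash
python3 where.py 701.5 -131.7 127.8 40;  python3 - <<'E'
from look import *
s=snap('scene','s18')
k=lambda im,x,y,w,h,f:cv2.resize(im[y:y+h,x:x+w,::-1],None,fx=f,fy=f,interpolation=cv2.INTER_NEAREST)
cv2.imwrite('pics/c18.png',k(s,240,230,50,50,12))
E
```

```text
t 21.13 u 699.7 v -131.5 z 116.3 tilt 39.85 yaw 11.80 roll 0.02 grip 55.8 F(u,v,z) [-3.2 -0.2 -6.6] q [-0.2   0.58  1.76  1.06  0.29  0.21]
turn share [0.03 0.01 0.01] | shift share, old axes [ 0.006 -0.219 -0.193]  new axes [ 0.006 -0.22  -0.193] mm 11.7
```

View pics/c18.png

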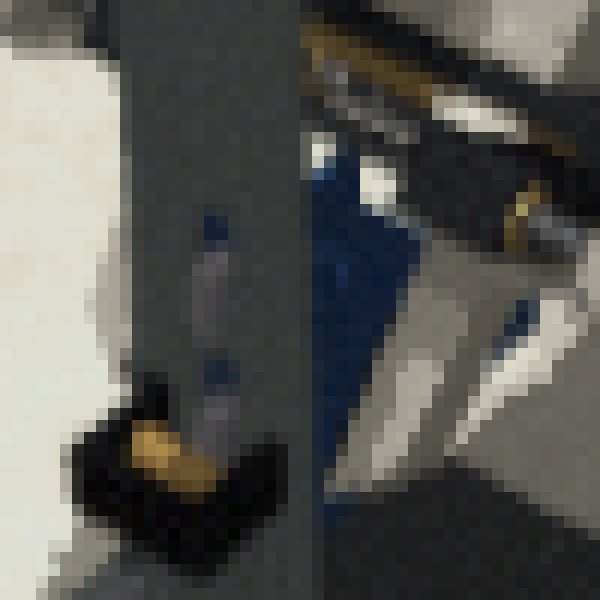

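Emit:
drive_tool --deltas '[{"hand":1,"tx":0,"ty":0.032,"tz":0.038,"wx":0,"wy":0,"wz":0},{"hand":1,"tx":0,"ty":0.032,"tz":0.038,"wx":0,"wy":0,"wz":0},{"hand":1,"tx":0,"ty":0.024,"tz":0.028,"wx":0,"wy":0,"wz":0},{"hand":1,"tx":0,"ty":0,"tz":0,"wx":0,"wy":0,"wz":0},{"hand":1,"tx":0,"ty":0,"tz":0,"wx":0,"wy":0,"wz":0}]'

```text
time: 21.6
tool_pos: [713.3, 13.8, 112.1]
tcp_rot: [-2.443, -0.0, -1.365]
contact_force: [-4.1, -1.4, -4.0]
grip_width: 55.8
```

```bash
python3 where.py 701.5 -131.7 127.8 40;  python3 - <<'E'
from look import *
s=snap('scene','s19')
k=lambda im,x,y,w,h,f:cv2.resize(im[y:y+h,x:x+w,::-1],None,fx=f,fy=f,interpolation=cv2.INTER_NEAREST)
cv2.imwrite('pics/c19.png',k(s,240,230,50,50,12))
E
```

```text
t 21.60 u 701.1 v -131.7 z 112.1 tilt 40.00 yaw 11.79 roll -0.02 grip 55.8 F(u,v,z) [-4.2 -0.5 -4. ] q [-0.2   0.59  1.77  1.1   0.29  0.18]
turn share [-0.    0.    0.01] | shift share, old axes [-0.001 -0.259 -0.295]  new axes [-0.001 -0.259 -0.295] mm 15.7
```

View pics/c19.png

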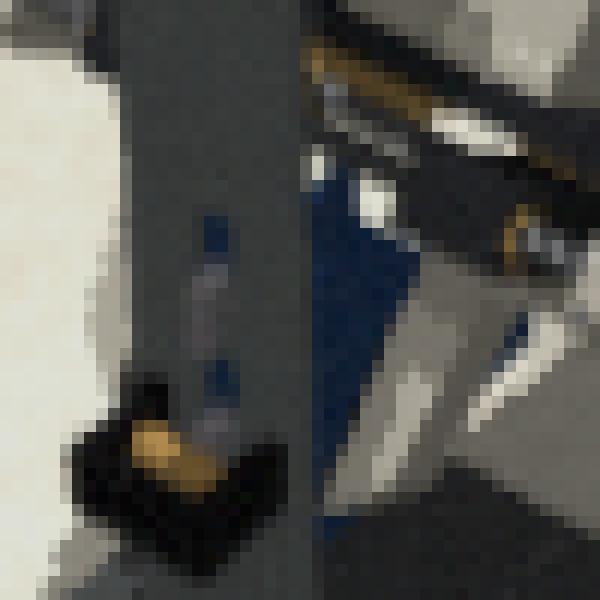

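Emit:
drive_tool --deltas '[{"hand":1,"tx":0,"ty":0.024,"tz":0.028,"wx":0,"wy":0,"wz":0},{"hand":1,"tx":0,"ty":0.016,"tz":0.02,"wx":0,"wy":0,"wz":0},{"hand":1,"tx":0,"ty":0,"tz":0,"wx":0,"wy":0,"wz":0},{"hand":1,"tx":0,"ty":0,"tz":0,"wx":0,"wy":0,"wz":0}]'

```text
time: 21.98
tool_pos: [713.3, 13.8, 111.6]
tcp_rot: [-2.441, -0.001, -1.365]
contact_force: [-16.4, -1.6, 10.2]
grip_width: 56.0
```

```bash
python3 where.py 701.5 -131.7 127.8 40
```

```text
t 21.98 u 701.2 v -131.7 z 111.6 tilt 40.14 yaw 11.79 roll -0.05 grip 56.0 F(u,v,z) [-16.4   1.7  10.2] q [-0.2   0.59  1.77  1.11  0.28  0.16]
turn share [-0.03 -0.    0.01] | shift share, old axes [-0.001 -0.266 -0.304]  new axes [-0.001 -0.266 -0.305] mm 16.2
```

```bash
python3 -c "
from plant import *
print(get_obs()['joint_positions'])"
```

```text
[-0.1967799   0.58602206  1.76709243  1.1138557   0.28459685  0.15813348]
```

Emit:
drive_tool --deltas '[{"hand":1,"tx":0,"ty":-0.024,"tz":-0.05,"wx":0,"wy":0,"wz":0},{"hand":1,"tx":0,"ty":-0.016,"tz":-0.03,"wx":0,"wy":0,"wz":0},{"hand":1,"tx":0,"ty":-0.01,"tz":-0.02,"wx":0,"wy":0,"wz":0},{"hand":1,"tx":0,"ty":0,"tz":0,"wx":0,"wy":0,"wz":0}]'

```text
time: 22.32
tool_pos: [712.2, 13.6, 113.8]
tcp_rot: [-2.444, -0.0, -1.365]
contact_force: [-4.8, -1.0, -5.1]
grip_width: 56.1
```

```bash
python3 where.py 701.5 -131.7 127.8 40;python3 -c "
from plant import *
print(get_obs()['joint_positions'])"
```

```text
t 22.32 u 700.0 v -131.7 z 113.8 tilt 39.98 yaw 11.81 roll -0.02 grip 56.1 F(u,v,z) [-4.9  0.  -5.1] q [-0.2   0.58  1.77  1.09  0.29  0.18]
turn share [0.   0.   0.01] | shift share, old axes [ 0.001 -0.254 -0.245]  new axes [ 0.    -0.254 -0.245] mm 14.1
[-0.19739292  0.58096293  1.76666763  1.08809353  0.28848423  0.1838824 ]
```

Emit:
drive_tool --deltas '[{"hand":1,"tx":0,"ty":0.03,"tz":0.038,"wx":0,"wy":0,"wz":0},{"hand":1,"tx":0,"ty":0.02,"tz":0.03,"wx":0,"wy":0,"wz":0},{"hand":1,"tx":0,"ty":0,"tz":0,"wx":0,"wy":0,"wz":0},{"hand":1,"tx":0,"ty":0,"tz":0,"wx":0,"wy":0,"wz":0}]'

```text
time: 22.65
tool_pos: [713.3, 13.5, 111.6]
tcp_rot: [-2.441, -0.001, -1.365]
contact_force: [-3.7, -0.7, 0.3]
grip_width: 55.6
```

```bash
python3 where.py 701.5 -131.7 127.8 40;  python3 - <<'E'
from look import *
s=snap('scene','s20')
a0=cv2.imread('pics/s0.png') if 0 else cv2.imread('pics/scene0.png')
k=lambda im,x,y,w,h,f:cv2.resize(im[y:y+h,x:x+w],None,fx=f,fy=f,interpolation=cv2.INTER_NEAREST)
cv2.imwrite('pics/c20.png',np.hstack([k(a0,235,240,40,50,10),k(s[:,:,::-1],235,240,40,50,10)]))
E
```

```text
t 22.65 u 701.1 v -132.1 z 111.6 tilt 40.12 yaw 11.77 roll -0.06 grip 55.6 F(u,v,z) [-3.7  0.   0.3] q [-0.2   0.59  1.77  1.11  0.28  0.16]
turn share [-0.02 -0.01  0.01] | shift share, old axes [-0.009 -0.268 -0.303]  new axes [-0.009 -0.267 -0.303] mm 16.2
```

View pics/c20.png

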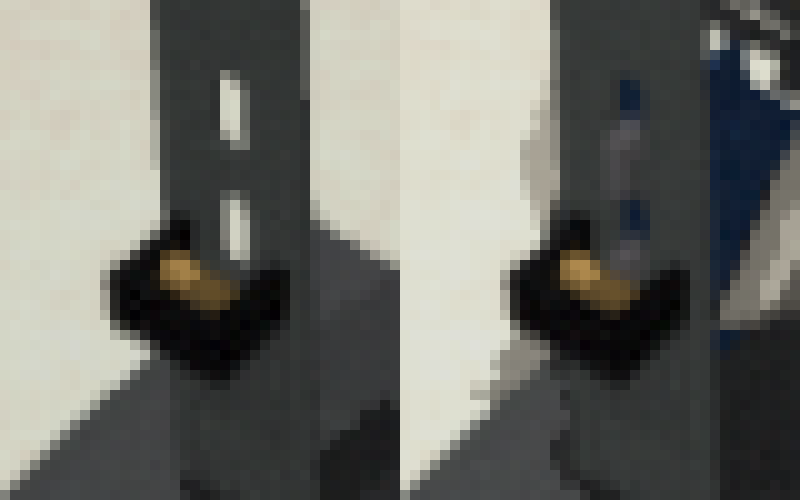

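Emit:
drive_tool --deltas '[{"hand":0,"tx":0,"ty":0,"tz":0,"wx":0,"wy":0,"wz":0},{"hand":-0.3,"tx":0,"ty":0,"tz":0,"wx":0,"wy":0,"wz":0},{"hand":-0.45,"tx":0,"ty":0,"tz":0,"wx":0,"wy":0,"wz":0},{"hand":-0.45,"tx":0,"ty":0,"tz":0,"wx":0,"wy":0,"wz":0},{"hand":-0.45,"tx":0,"ty":0,"tz":0,"wx":0,"wy":0,"wz":0},{"hand":-0.45,"tx":0,"ty":0,"tz":-0.1,"wx":0,"wy":0,"wz":0},{"hand":-0.45,"tx":0,"ty":0,"tz":-0.3,"wx":0,"wy":0,"wz":0},{"hand":-0.45,"tx":0,"ty":0,"tz":-0.6,"wx":0,"wy":0,"wz":0},{"hand":-0.45,"tx":0,"ty":0,"tz":-0.8,"wx":0,"wy":0,"wz":0},{"hand":-0.45,"tx":0,"ty":0,"tz":-0.8,"wx":0,"wy":0,"wz":0},{"hand":-0.45,"tx":0,"ty":0,"tz":-0.8,"wx":0,"wy":0,"wz":0},{"hand":-0.45,"tx":0,"ty":0,"tz":-0.5,"wx":0,"wy":0,"wz":0},{"hand":-0.45,"tx":0,"ty":0,"tz":0,"wx":0,"wy":0,"wz":0}]'

```text
time: 23.78
tool_pos: [614.0, -7.5, 234.6]
tcp_rot: [-2.438, -0.004, -1.366]
contact_force: [1.5, 0.7, -0.1]
grip_width: 66.4
```

```bash
python3 where.py ;  python3 - <<'E'
from look import *
s=snap('scene','s21');t=snap('top','t21')
k=lambda im,x,y,w,h,f:cv2.resize(im[y:y+h,x:x+w,::-1],None,fx=f,fy=f,interpolation=cv2.INTER_NEAREST)
cv2.imwrite('pics/c21.png',np.hstack([k(s,225,180,100,120,4),k(t,230,130,80,120,4)]))
E
```

```text
t 23.78 u 599.6 v -132.3 z 234.6 tilt 40.34 yaw 11.75 roll -0.22 grip 66.4 F(u,v,z) [ 1.6  0.3 -0.1] q [-0.29  0.25  1.9   0.76  0.46  0.48]
```

View pics/c21.png

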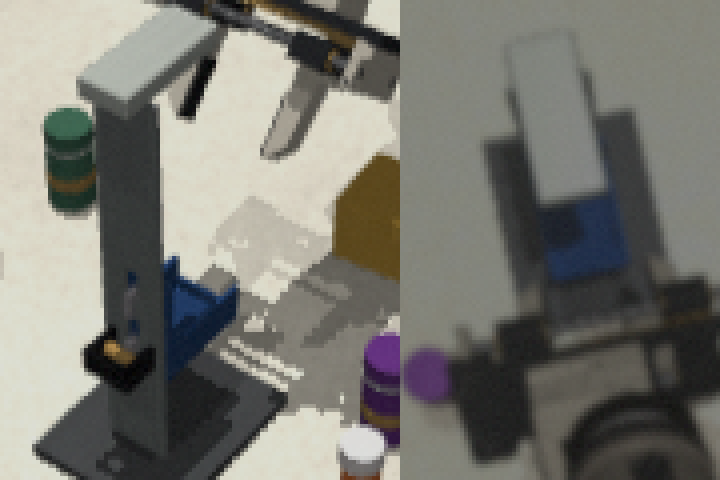

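View pics/s21.png

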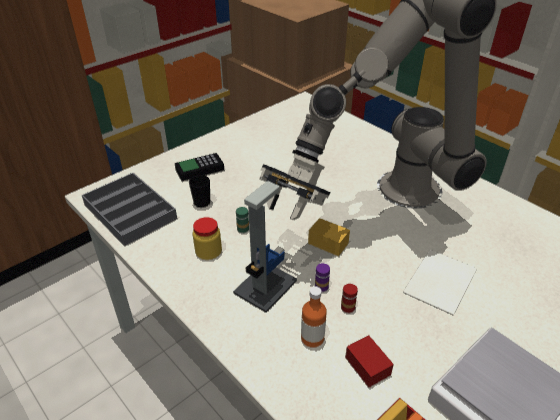

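```bash
python3 - <<'E'
from geo import *; from stand import *; from plan import *; from plant import get_obs
T,S=Cam('top'),Cam('scene')
t=cv2.imread('pics/t21.png'); h=cv2.cvtColor(t,cv2.COLOR_BGR2HSV)
print('juice cap top',T.onz((190.5,167),190).round(0), 'scene', S.onz((315,293),190).round(0))
m=cv2.inRange(h,(0,130,70),(6,255,255)); M=np.zeros_like(m);M[210:240,190:215]=m[210:240,190:215]; mm=cv2.moments(M,True); c=(mm['m10']/mm['m00'],mm['m01']/mm['m00']); print('red',c,mm['m00'],T.onz(c,80).round(1))
o=get_obs();R2=target(a,35)
tin=np.array([579,222.5,0]); tcp=tin+2.9*ux+[0,0,58]; pre=tcp-R2.apply([0,0,100])
print('tcp',tcp.round(1),'pre',pre.round(1)); show(o['tool_pos'],rot(o['tcp_rot']),pre,R2)
E
```

```text
juice cap top [724. 227. 190.] scene [732. 237. 190.]
red (201.6, 224.0818181818182) 110.0 [578.9 220.9  80. ]
tcp [581.8 223.1  58. ] pre [525.7 211.4 139.9]
turn share [-1.03 -0.01  0.01] | shift share, old axes [-5.805  2.279  1.054]  new axes [-5.801  2.182  1.261] mm 253.0
```

Emit:
drive_tool --deltas '[{"hand":-0.6,"tx":0,"ty":0,"tz":0,"wx":-0.52,"wy":0,"wz":0},{"hand":-0.6,"tx":0,"ty":0,"tz":0,"wx":-0.51,"wy":0,"wz":0},{"hand":-0.6,"tx":-0.5,"ty":0.19,"tz":0.1,"wx":0,"wy":0,"wz":0},{"hand":-0.6,"tx":-0.85,"ty":0.32,"tz":0.18,"wx":0,"wy":0,"wz":0},{"hand":-0.6,"tx":-0.85,"ty":0.32,"tz":0.18,"wx":0,"wy":0,"wz":0},{"hand":-0.6,"tx":-0.85,"ty":0.32,"tz":0.18,"wx":0,"wy":0,"wz":0},{"hand":-0.6,"tx":-0.85,"ty":0.32,"tz":0.18,"wx":0,"wy":0,"wz":0},{"hand":-0.6,"tx":-0.85,"ty":0.32,"tz":0.18,"wx":0,"wy":0,"wz":0},{"hand":-0.6,"tx":-0.6,"ty":0.22,"tz":0.14,"wx":0,"wy":0,"wz":0},{"hand":-0.6,"tx":-0.45,"ty":0.17,"tz":0.1,"wx":0,"wy":0,"wz":0},{"hand":-0.6,"tx":0,"ty":0,"tz":0,"wx":0,"wy":0,"wz":0},{"hand":-0.6,"tx":0,"ty":0,"tz":0,"wx":0,"wy":0,"wz":0}]'

```text
time: 24.88
tool_pos: [532.8, 206.3, 164.9]
tcp_rot: [-2.574, 0.004, -1.359]
contact_force: [-0.4, -0.4, -0.2]
grip_width: 73.3
```

```bash
python3 where.py ;  python3 - <<'E'
from plan import *; from stand import *
from look import *
o=get_obs();R2=target(a,35)
tin=np.array([579,222.5,0]); tcp=tin+2.9*ux+[0,0,58]
show(o['tool_pos'],rot(o['tcp_rot']),tcp,R2)
s=snap('scene','s22');t=snap('top','t22')
k=lambda im,x,y,w,h,f:cv2.resize(im[y:y+h,x:x+w,::-1],None,fx=f,fy=f,interpolation=cv2.INTER_NEAREST)
cv2.imwrite('pics/c22.png',np.hstack([k(s,290,220,100,100,4),k(t,160,190,100,100,4)]))
E
```

```text
t 24.88 u 563.7 v 93.4 z 164.9 tilt 32.53 yaw 12.15 roll 0.20 grip 73.3 F(u,v,z) [-0.5 -0.3 -0.2] q [ 0.24  0.3   1.99 -0.05  0.28  1.64]
turn share [0.49 0.08 0.04] | shift share, old axes [-0.144  0.353  2.945]  new axes [-0.162  0.48   2.926] mm 118.8
```

View pics/c22.png

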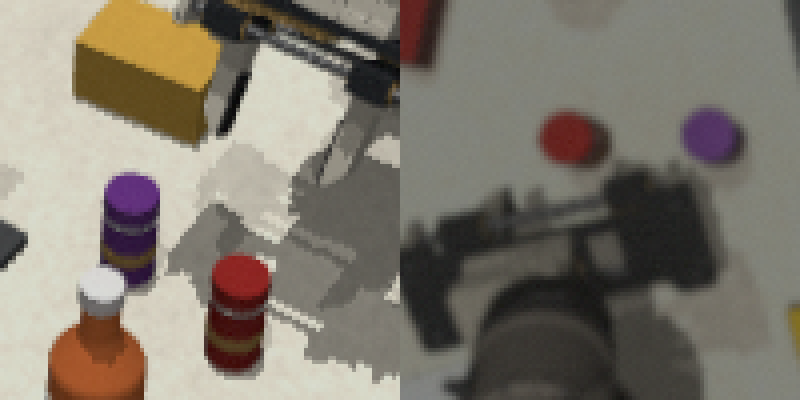

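```bash
python3 - <<'E'
from plan import *; from stand import *
from look import *
o=get_obs();R2=target(a,30)
tin=np.array([579,222.5,0]); tcp=tin+2.5*ux+[0,0,57.7]
show(o['tool_pos'],rot(o['tcp_rot']),tcp-R2.apply([0,0,50]),R2)
E
```

```text
turn share [-0.52  0.06  0.01] | shift share, old axes [-0.194  0.333  1.708]  new axes [-0.203  0.255  1.721] mm 70.0
```

Emit:
drive_tool --deltas '[{"hand":-0.6,"tx":0,"ty":0,"tz":0,"wx":-0.52,"wy":0.06,"wz":0.01},{"hand":-0.6,"tx":-0.07,"ty":0.085,"tz":0.57,"wx":0,"wy":0,"wz":0},{"hand":-0.6,"tx":-0.07,"ty":0.085,"tz":0.57,"wx":0,"wy":0,"wz":0},{"hand":-0.6,"tx":-0.07,"ty":0.085,"tz":0.57,"wx":0,"wy":0,"wz":0},{"hand":-0.6,"tx":0,"ty":0,"tz":0,"wx":0,"wy":0,"wz":0},{"hand":-0.6,"tx":0,"ty":0,"tz":0,"wx":0,"wy":0,"wz":0}]'

```text
time: 25.48
tool_pos: [561.2, 220.2, 112.4]
tcp_rot: [-2.637, -0.003, -1.368]
contact_force: [0.3, -0.4, 0.4]
grip_width: 73.4
```

```bash
python3 where.py;python3 - <<'E'
from plan import *; from stand import *
from look import *
o=get_obs();R2=target(a,30)
tin=np.array([579,222.5,0]); tcp=tin+2.5*ux+[0,0,57.7]
show(o['tool_pos'],rot(o['tcp_rot']),tcp,R2)
E
```

```text
t 25.48 u 594.3 v 101.3 z 112.4 tilt 28.90 yaw 11.60 roll -0.18 grip 73.4 F(u,v,z) [ 0.3 -0.5  0.4] q [ 0.26  0.44  1.91 -0.12  0.28  1.73]
turn share [ 0.22 -0.05 -0.01] | shift share, old axes [0.028 0.214 1.443]  new axes [0.034 0.242 1.439] mm 58.4
```

```bash
python3 - <<'E'
from plan import *; from stand import *
from look import *
o=get_obs();R2=target(a,26.5)
tin=np.array([579,222.5,0]); tcp=tin+2.2*ux+[0,0,57.5]
show(o['tool_pos'],rot(o['tcp_rot']),tcp,R2)
E
```

```text
turn share [-0.48 -0.05 -0.01] | shift share, old axes [0.028 0.223 1.444]  new axes [0.034 0.163 1.452] mm 58.4
```

Emit:
drive_tool --deltas '[{"hand":-0.6,"tx":0,"ty":0,"tz":0,"wx":-0.48,"wy":-0.05,"wz":-0.01},{"hand":-0.6,"tx":0.01,"ty":0.08,"tz":0.37,"wx":0,"wy":0,"wz":0},{"hand":-0.6,"tx":0.01,"ty":0.08,"tz":0.37,"wx":0,"wy":0,"wz":0},{"hand":-0.6,"tx":0.01,"ty":0,"tz":0.36,"wx":0,"wy":0,"wz":0},{"hand":-0.6,"tx":0,"ty":0,"tz":0.35,"wx":0,"wy":0,"wz":0},{"hand":-0.6,"tx":0,"ty":0,"tz":0,"wx":0,"wy":0,"wz":0},{"hand":-0.6,"tx":0,"ty":0,"tz":0,"wx":0,"wy":0,"wz":0}]'

```text
time: 26.07
tool_pos: [584.1, 225.3, 64.9]
tcp_rot: [-2.689, -0.001, -1.366]
contact_force: [1.0, 0.5, 0.0]
grip_width: 73.6
```

```bash
python3 where.py;python3 - <<'E'
from plan import *; from stand import *
from look import *
o=get_obs();R2=target(a,26.5)
tin=np.array([579,222.5,0]); tcp=tin+2.2*ux+[0,0,57.5]
show(o['tool_pos'],rot(o['tcp_rot']),tcp,R2)
s=snap('scene','s23');t=snap('top','t23')
k=lambda im,x,y,w,h,f:cv2.resize(im[y:y+h,x:x+w,::-1],None,fx=f,fy=f,interpolation=cv2.INTER_NEAREST)
cv2.imwrite('pics/c23.png',np.hstack([k(s,310,230,80,90,5),k(t,160,180,80,90,5)]))
E
```

```text
t 26.07 u 617.7 v 101.6 z 64.9 tilt 25.93 yaw 11.74 roll -0.07 grip 73.6 F(u,v,z) [1.1 0.2 0. ] q [ 0.26  0.56  1.85 -0.09  0.28  1.7 ]
turn share [ 0.11 -0.01  0.  ] | shift share, old axes [0.042 0.156 0.13 ]  new axes [0.042 0.157 0.128] mm 8.3
```

View pics/c23.png

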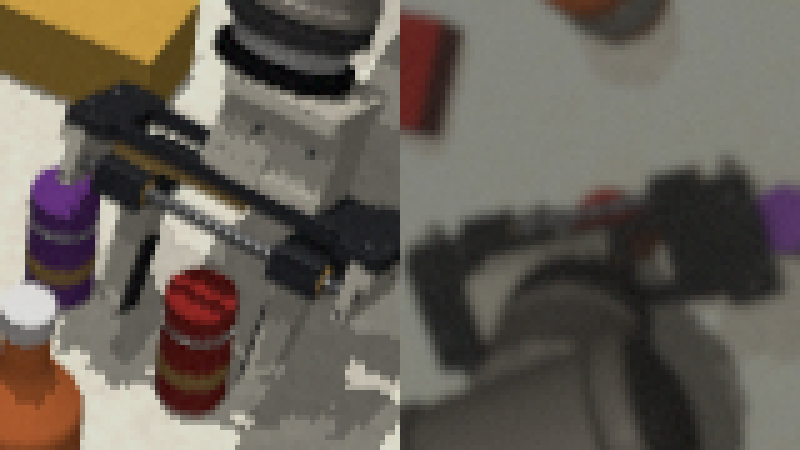

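Emit:
drive_tool --deltas '[{"hand":-0.6,"tx":0.04,"ty":0.074,"tz":-0.036,"wx":0,"wy":0,"wz":0},{"hand":-0.3,"tx":0,"ty":0,"tz":0,"wx":0,"wy":0,"wz":0},{"hand":-0.1,"tx":0,"ty":0,"tz":0,"wx":0,"wy":0,"wz":0},{"hand":0.05,"tx":0,"ty":0,"tz":0,"wx":0,"wy":0,"wz":0},{"hand":0.2,"tx":0,"ty":0,"tz":0,"wx":0,"wy":0,"wz":0},{"hand":0.5,"tx":0,"ty":0,"tz":0,"wx":0,"wy":0,"wz":0},{"hand":1,"tx":0,"ty":0,"tz":0,"wx":0,"wy":0,"wz":0},{"hand":1,"tx":0,"ty":0,"tz":0,"wx":0,"wy":0,"wz":0},{"hand":1,"tx":0,"ty":0,"tz":0,"wx":0,"wy":0,"wz":0}]'

```text
time: 26.92
tool_pos: [581.6, 224.0, 65.0]
tcp_rot: [-2.691, -0.002, -1.365]
contact_force: [-0.8, -0.1, 0.4]
grip_width: 39.5
```

```bash
python3 where.py; python3 - <<'E'
from look import *
s=snap('scene','s24')
k=lambda im,x,y,w,h,f:cv2.resize(im[y:y+h,x:x+w,::-1],None,fx=f,fy=f,interpolation=cv2.INTER_NEAREST)
cv2.imwrite('pics/c24.png',k(s,300,230,90,90,6))
E
```

```text
t 26.92 u 615.0 v 100.8 z 65.0 tilt 25.80 yaw 11.78 roll -0.09 grip 39.5 F(u,v,z) [-0.8  0.1  0.4] q [ 0.26  0.56  1.85 -0.08  0.28  1.7 ]
```

View pics/c24.png

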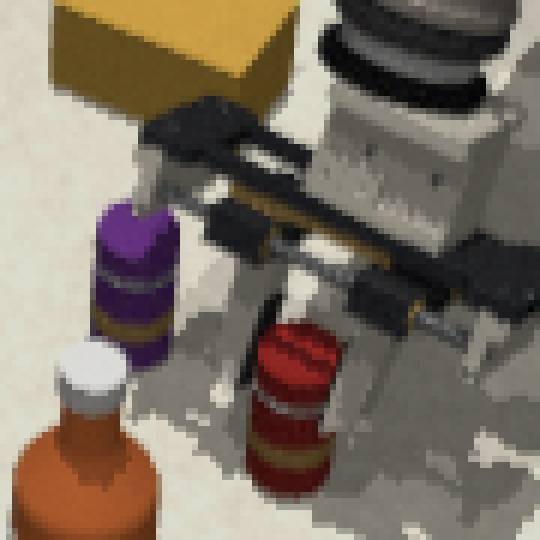

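Emit:
drive_tool --deltas '[{"hand":1,"tx":0,"ty":-0.08,"tz":-0.16,"wx":0,"wy":0,"wz":0},{"hand":1,"tx":0,"ty":-0.2,"tz":-0.41,"wx":0,"wy":0,"wz":0},{"hand":1,"tx":0,"ty":-0.3,"tz":-0.62,"wx":0,"wy":0,"wz":0},{"hand":1,"tx":0,"ty":-0.3,"tz":-0.62,"wx":0,"wy":0,"wz":0},{"hand":1,"tx":0,"ty":-0.3,"tz":-0.62,"wx":0,"wy":0,"wz":0},{"hand":1,"tx":0,"ty":-0.3,"tz":-0.62,"wx":0,"wy":0,"wz":0},{"hand":1,"tx":0,"ty":-0.2,"tz":-0.41,"wx":0,"wy":0,"wz":0},{"hand":1,"tx":0,"ty":0,"tz":0,"wx":0,"wy":0,"wz":0}]'

```text
time: 27.63
tool_pos: [583.7, 224.8, 224.4]
tcp_rot: [-2.683, -0.001, -1.365]
contact_force: [-0.0, -0.0, -1.7]
grip_width: 39.5
```

```bash
python3 where.py 632 -131.9 231 25.9
```

```text
t 27.63 u 617.2 v 101.2 z 224.4 tilt 26.30 yaw 11.79 roll -0.06 grip 39.5 F(u,v,z) [-0.1 -0.  -1.7] q [ 0.26  0.33  1.68 -0.04  0.67  1.65]
turn share [-0.08 -0.01  0.01] | shift share, old axes [ 5.829 -0.398  0.02 ]  new axes [ 5.829 -0.404  0.014] mm 233.7
```

Emit:
drive_tool --deltas '[{"hand":1,"tx":0.3,"ty":-0.02,"tz":0,"wx":-0.08,"wy":-0.01,"wz":0.01},{"hand":1,"tx":0.7,"ty":-0.05,"tz":0,"wx":0,"wy":0,"wz":0},{"hand":1,"tx":0.8,"ty":-0.05,"tz":0,"wx":0,"wy":0,"wz":0},{"hand":1,"tx":0.8,"ty":-0.05,"tz":0,"wx":0,"wy":0,"wz":0},{"hand":1,"tx":0.8,"ty":-0.06,"tz":0,"wx":0,"wy":0,"wz":0},{"hand":1,"tx":0.8,"ty":-0.06,"tz":0,"wx":0,"wy":0,"wz":0},{"hand":1,"tx":0.8,"ty":-0.06,"tz":0,"wx":0,"wy":0,"wz":0},{"hand":1,"tx":0.55,"ty":-0.03,"tz":0,"wx":0,"wy":0,"wz":0},{"hand":1,"tx":0.28,"ty":-0.02,"tz":0,"wx":0,"wy":0,"wz":0},{"hand":1,"tx":0,"ty":0,"tz":0,"wx":0,"wy":0,"wz":0},{"hand":1,"tx":0,"ty":0,"tz":0,"wx":0,"wy":0,"wz":0}]'

```text
time: 28.55
tool_pos: [642.7, -1.1, 224.6]
tcp_rot: [-2.7, 0.001, -1.367]
contact_force: [-0.1, -0.5, -1.7]
grip_width: 39.5
```

```bash
python3 where.py 632 -131.9 231 25.9; python3 - <<'E'
from look import *
s=snap('scene','s25');t=snap('top','t25')
k=lambda im,x,y,w,h,f:cv2.resize(im[y:y+h,x:x+w,::-1],None,fx=f,fy=f,interpolation=cv2.INTER_NEAREST)
cv2.imwrite('pics/c25.png',np.hstack([k(s,225,170,100,120,4),k(t,230,130,90,120,4)]))
E
```

```text
t 28.55 u 629.1 v -132.0 z 224.6 tilt 25.27 yaw 11.70 roll 0.05 grip 39.5 F(u,v,z) [-0.2 -0.5 -1.7] q [-0.2   0.37  1.62  0.25  0.76  1.02]
turn share [ 0.13  0.   -0.01] | shift share, old axes [-0.002 -0.135 -0.113]  new axes [-0.002 -0.136 -0.111] mm 7.0
```

View pics/c25.png

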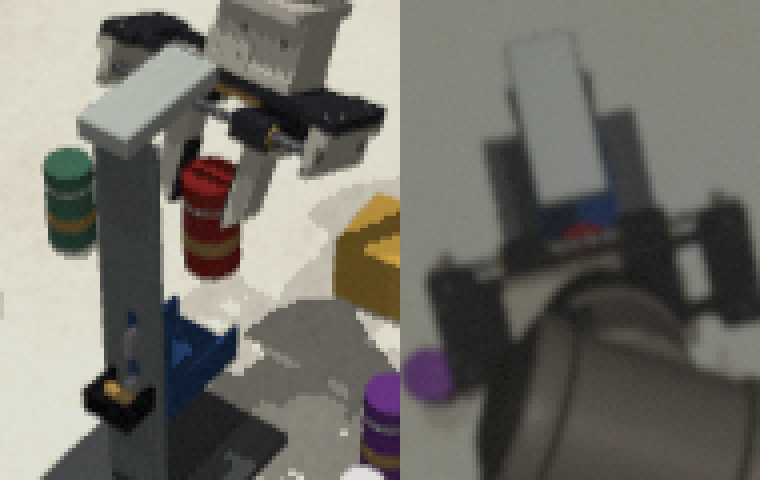

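```bash
python3 where.py 666.5 -131.9 162 25.8
```

```text
t 28.65 u 629.3 v -130.8 z 225.2 tilt 25.32 yaw 11.82 roll 0.03 grip 39.7 F(u,v,z) [-0.7  0.3 -2.1] q [-0.2   0.37  1.62  0.25  0.76  1.02]
turn share [0.1  0.01 0.01] | shift share, old axes [ 0.03  -0.165  1.825]  new axes [ 0.029 -0.15   1.826] mm 73.3
```

Emit:
drive_tool --deltas '[{"hand":1,"tx":0.004,"ty":-0.025,"tz":0.2,"wx":0.1,"wy":0.01,"wz":0.01},{"hand":1,"tx":0.004,"ty":-0.025,"tz":0.3,"wx":0,"wy":0,"wz":0},{"hand":1,"tx":0.004,"ty":-0.025,"tz":0.3,"wx":0,"wy":0,"wz":0},{"hand":1,"tx":0.004,"ty":-0.025,"tz":0.3,"wx":0,"wy":0,"wz":0},{"hand":1,"tx":0.004,"ty":-0.025,"tz":0.15,"wx":0,"wy":0,"wz":0},{"hand":1,"tx":0,"ty":0,"tz":0,"wx":0,"wy":0,"wz":0},{"hand":1,"tx":0,"ty":0,"tz":0,"wx":0,"wy":0,"wz":0},{"hand":1,"tx":0,"ty":0,"tz":0,"wx":0,"wy":0,"wz":0}]'

```text
time: 29.32
tool_pos: [669.5, 3.4, 183.3]
tcp_rot: [-2.689, -0.001, -1.367]
contact_force: [0.0, 0.1, -1.9]
grip_width: 39.3
```

```bash
python3 where.py 666.5 -131.9 161 25.8; python3 - <<'E'
from look import *
s=snap('scene','s26');t=snap('top','t26')
k=lambda im,x,y,w,h,f:cv2.resize(im[y:y+h,x:x+w,::-1],None,fx=f,fy=f,interpolation=cv2.INTER_NEAREST)
cv2.imwrite('pics/c26.png',np.hstack([k(s,225,180,90,100,5),k(t,250,130,60,100,5)]))
E
python3 where.py 666.5 -131.9 161 25.8
```

```text
t 29.32 u 656.2 v -133.0 z 183.3 tilt 25.93 yaw 11.69 roll -0.05 grip 39.3 F(u,v,z) [ 0.1  0.1 -1.9] q [-0.19  0.45  1.61  0.27  0.67  1.  ]
turn share [-0.03 -0.01 -0.01] | shift share, old axes [-0.029  0.012  0.615]  new axes [-0.028  0.011  0.615] mm 24.6
t 29.42 u 656.1 v -133.2 z 183.8 tilt 25.96 yaw 11.68 roll -0.07 grip 39.1 F(u,v,z) [-0.1  0.1 -1.8] q [-0.19  0.45  1.61  0.27  0.67  1.  ]
turn share [-0.03 -0.02 -0.01] | shift share, old axes [-0.033  0.016  0.625]  new axes [-0.032  0.015  0.625] mm 25.0
```

View pics/c26.png

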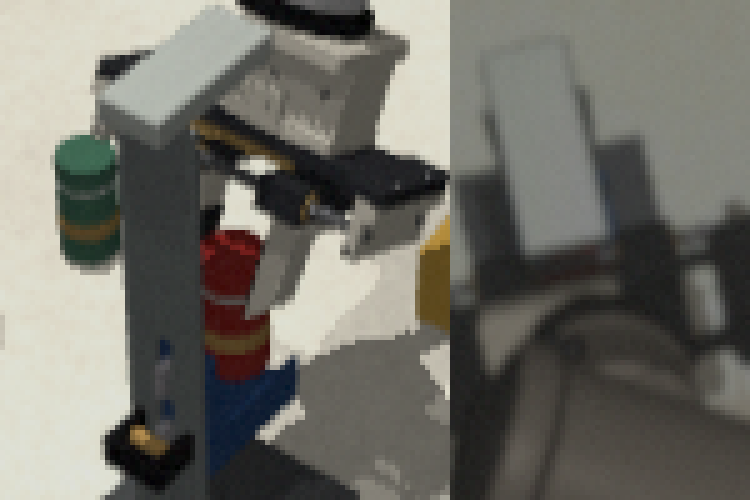

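Emit:
drive_tool --deltas '[{"hand":1,"tx":-0.025,"ty":0,"tz":0.12,"wx":0,"wy":0,"wz":0},{"hand":1,"tx":0,"ty":0,"tz":0.15,"wx":0,"wy":0,"wz":0},{"hand":1,"tx":0,"ty":0,"tz":0.15,"wx":0,"wy":0,"wz":0},{"hand":1,"tx":0,"ty":0,"tz":0.1,"wx":0,"wy":0,"wz":0},{"hand":1,"tx":0,"ty":0,"tz":0,"wx":0,"wy":0,"wz":0},{"hand":1,"tx":0,"ty":0,"tz":0,"wx":0,"wy":0,"wz":0}]'

```text
time: 29.92
tool_pos: [678.0, 6.2, 163.7]
tcp_rot: [-2.69, -0.0, -1.367]
contact_force: [-0.1, -0.5, -2.0]
grip_width: 39.4
```

```bash
python3 where.py 666.5 -131.9 159 25.8
```

```text
t 29.92 u 665.0 v -132.0 z 163.7 tilt 25.85 yaw 11.69 roll -0.03 grip 39.4 F(u,v,z) [-0.2 -0.5 -2. ] q [-0.18  0.49  1.61  0.28  0.64  1.  ]
turn share [-0.01 -0.01 -0.01] | shift share, old axes [-0.001  0.018  0.122]  new axes [-0.001  0.018  0.122] mm 4.9
```

Emit:
drive_tool --deltas '[{"hand":1,"tx":0,"ty":0.016,"tz":0.034,"wx":0,"wy":0,"wz":0},{"hand":1,"tx":0,"ty":0.016,"tz":0.034,"wx":0,"wy":0,"wz":0},{"hand":1,"tx":0,"ty":0.011,"tz":0.0225,"wx":0,"wy":0,"wz":0},{"hand":1,"tx":0,"ty":0,"tz":0,"wx":0,"wy":0,"wz":0},{"hand":1,"tx":0,"ty":0,"tz":0,"wx":0,"wy":0,"wz":0}]'

```text
time: 30.33
tool_pos: [678.1, 6.1, 160.4]
tcp_rot: [-2.689, -0.001, -1.367]
contact_force: [0.9, -0.7, -1.6]
grip_width: 39.2
```

```bash
python3 where.py 666.5 -131.9 159 25.8; python3 - <<'E'
from look import *
s=snap('scene','s27')
k=lambda im,x,y,w,h,f:cv2.resize(im[y:y+h,x:x+w,::-1],None,fx=f,fy=f,interpolation=cv2.INTER_NEAREST)
cv2.imwrite('pics/c27.png',k(s,225,180,90,100,6))
E
```

```text
t 30.33 u 665.1 v -132.1 z 160.4 tilt 25.91 yaw 11.69 roll -0.05 grip 39.2 F(u,v,z) [ 0.8 -0.9 -1.6] q [-0.18  0.5   1.61  0.28  0.63  1.  ]
turn share [-0.02 -0.01 -0.01] | shift share, old axes [-0.004 -0.016  0.047]  new axes [-0.004 -0.016  0.047] mm 2.0
```

View pics/c27.png

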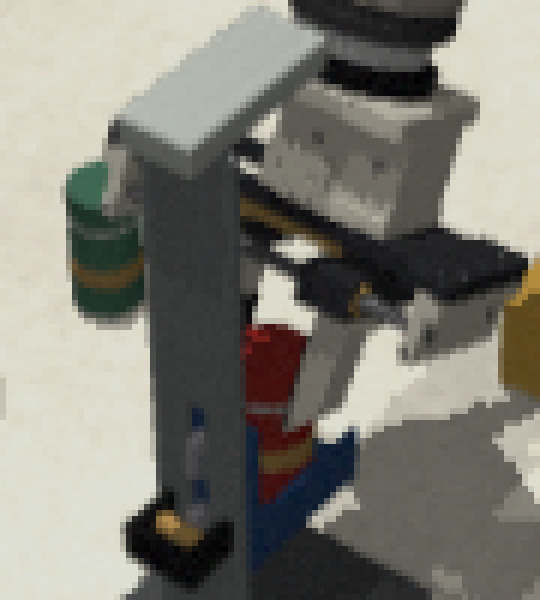

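Emit:
drive_tool --deltas '[{"hand":1,"tx":0,"ty":0.011,"tz":0.0225,"wx":0,"wy":0,"wz":0},{"hand":1,"tx":0,"ty":0.008,"tz":0.016,"wx":0,"wy":0,"wz":0},{"hand":1,"tx":0,"ty":0,"tz":0,"wx":0,"wy":0,"wz":0},{"hand":1,"tx":0,"ty":0,"tz":0,"wx":0,"wy":0,"wz":0}]'

```text
time: 30.72
tool_pos: [678.0, 6.2, 158.6]
tcp_rot: [-2.69, -0.001, -1.367]
contact_force: [-0.2, -0.7, -2.6]
grip_width: 39.2
```

```bash
python3 where.py 666.5 -131.9 159 25.8
```

```text
t 30.72 u 665.1 v -132.0 z 158.6 tilt 25.90 yaw 11.69 roll -0.04 grip 39.2 F(u,v,z) [-0.4 -0.6 -2.6] q [-0.18  0.5   1.61  0.28  0.62  0.99]
turn share [-0.02 -0.01 -0.01] | shift share, old axes [-0.003 -0.036  0.006]  new axes [-0.003 -0.036  0.006] mm 1.5
```

Emit:
drive_tool --deltas '[{"hand":1,"tx":0,"ty":0.011,"tz":0.0225,"wx":0,"wy":0,"wz":0},{"hand":1,"tx":0,"ty":0.005,"tz":0.011,"wx":0,"wy":0,"wz":0},{"hand":1,"tx":0,"ty":0,"tz":0,"wx":0,"wy":0,"wz":0},{"hand":1,"tx":0,"ty":0,"tz":0,"wx":0,"wy":0,"wz":0}]'

```text
time: 31.05
tool_pos: [678.4, 6.2, 158.0]
tcp_rot: [-2.688, -0.001, -1.367]
contact_force: [-2.5, 0.2, 4.3]
grip_width: 39.5
```

```bash
python3 where.py 666.5 -131.9 159 25.8; python3 where.py
```

```text
t 31.05 u 665.5 v -132.1 z 158.0 tilt 25.98 yaw 11.69 roll -0.07 grip 39.5 F(u,v,z) [-2.4  0.7  4.3] q [-0.18  0.5   1.62  0.28  0.62  0.99]
turn share [-0.04 -0.02 -0.  ] | shift share, old axes [-0.006 -0.035 -0.011]  new axes [-0.006 -0.035 -0.011] mm 1.5
t 31.05 u 665.5 v -132.1 z 158.0 tilt 25.98 yaw 11.69 roll -0.07 grip 39.5 F(u,v,z) [-2.4  0.7  4.3] q [-0.18  0.5   1.62  0.28  0.62  0.99]
```

Emit:
drive_tool --deltas '[{"hand":0.12,"tx":0,"ty":0,"tz":0,"wx":0,"wy":0,"wz":0},{"hand":0.05,"tx":0,"ty":0,"tz":0,"wx":0,"wy":0,"wz":0},{"hand":-0.1,"tx":0,"ty":0,"tz":0,"wx":0,"wy":0,"wz":0},{"hand":-0.3,"tx":0,"ty":0,"tz":0,"wx":0,"wy":0,"wz":0},{"hand":-0.5,"tx":0,"ty":0,"tz":0,"wx":0,"wy":0,"wz":0},{"hand":-0.5,"tx":0,"ty":0,"tz":0,"wx":0,"wy":0,"wz":0},{"hand":-0.5,"tx":0,"ty":0,"tz":0,"wx":0,"wy":0,"wz":0}]'

```text
time: 31.63
tool_pos: [678.1, 6.1, 157.0]
tcp_rot: [-2.69, -0.001, -1.367]
contact_force: [-0.5, -0.4, -0.4]
grip_width: 67.6
```

```bash
python3 where.py; python3 - <<'E'
from look import *
s=snap('scene','s28')
k=lambda im,x,y,w,h,f:cv2.resize(im[y:y+h,x:x+w,::-1],None,fx=f,fy=f,interpolation=cv2.INTER_NEAREST)
cv2.imwrite('pics/c28.png',k(s,225,180,90,100,6))
E
```

```text
t 31.63 u 665.1 v -132.1 z 157.0 tilt 25.90 yaw 11.69 roll -0.05 grip 67.6 F(u,v,z) [-0.6 -0.3 -0.4] q [-0.18  0.5   1.62  0.28  0.62  0.99]
```

View pics/c28.png

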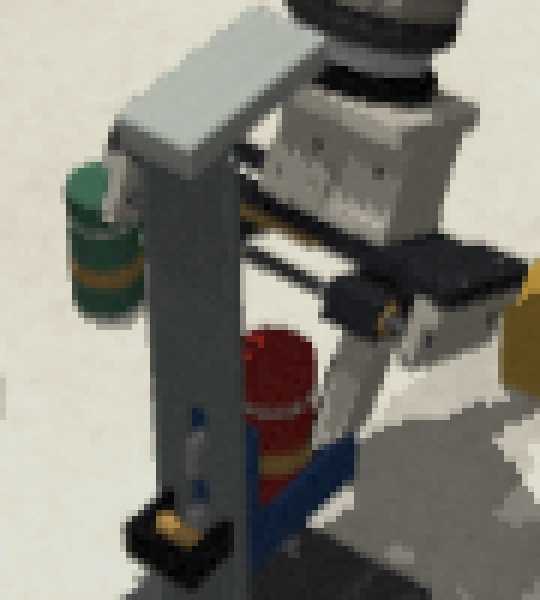

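Released; the tin stands in the tray. Retreat along the tool axis, keeping clear of everything.

Emit:
drive_tool --deltas '[{"hand":-0.5,"tx":0,"ty":0,"tz":-0.2,"wx":0,"wy":0,"wz":0},{"hand":-0.5,"tx":0,"ty":0,"tz":-0.5,"wx":0,"wy":0,"wz":0},{"hand":-0.5,"tx":0,"ty":0,"tz":-0.7,"wx":0,"wy":0,"wz":0},{"hand":-0.5,"tx":0,"ty":0,"tz":-0.7,"wx":0,"wy":0,"wz":0},{"hand":-0.5,"tx":0,"ty":0,"tz":-0.7,"wx":0,"wy":0,"wz":0},{"hand":-0.5,"tx":0,"ty":0.3,"tz":-0.6,"wx":0,"wy":0,"wz":0},{"hand":-0.5,"tx":0,"ty":0.6,"tz":-0.3,"wx":0,"wy":0,"wz":0},{"hand":-0.5,"tx":0,"ty":0.6,"tz":-0.3,"wx":0,"wy":0,"wz":0},{"hand":-0.5,"tx":0,"ty":0.4,"tz":-0.2,"wx":0,"wy":0,"wz":0},{"hand":-0.5,"tx":0,"ty":0,"tz":0,"wx":0,"wy":0,"wz":0},{"hand":-0.5,"tx":0,"ty":0,"tz":0,"wx":0,"wy":0,"wz":0},{"hand":-0.5,"tx":0,"ty":0,"tz":0,"wx":0,"wy":0,"wz":0}]'

```text
time: 32.68
tool_pos: [540.1, -22.6, 275.8]
tcp_rot: [-2.688, -0.002, -1.367]
contact_force: [0.7, -0.0, 0.0]
grip_width: 68.7
```

```bash
python3 where.py; python3 - <<'E'
from look import *
from geo import *
s=snap('scene','s29');t=snap('top','t29')
k=lambda im,x,y,w,h,f:cv2.resize(im[y:y+h,x:x+w,::-1],None,fx=f,fy=f,interpolation=cv2.INTER_NEAREST)
cv2.imwrite('pics/c29.png',np.hstack([k(s,225,180,90,120,5),k(t,250,130,60,120,5)]))
E
```

```text
t 32.68 u 524.1 v -132.1 z 275.8 tilt 25.99 yaw 11.67 roll -0.09 grip 68.7 F(u,v,z) [ 0.7 -0.2  0. ] q [-0.31  0.13  1.8   0.29  0.83  0.91]
```

View pics/c29.png

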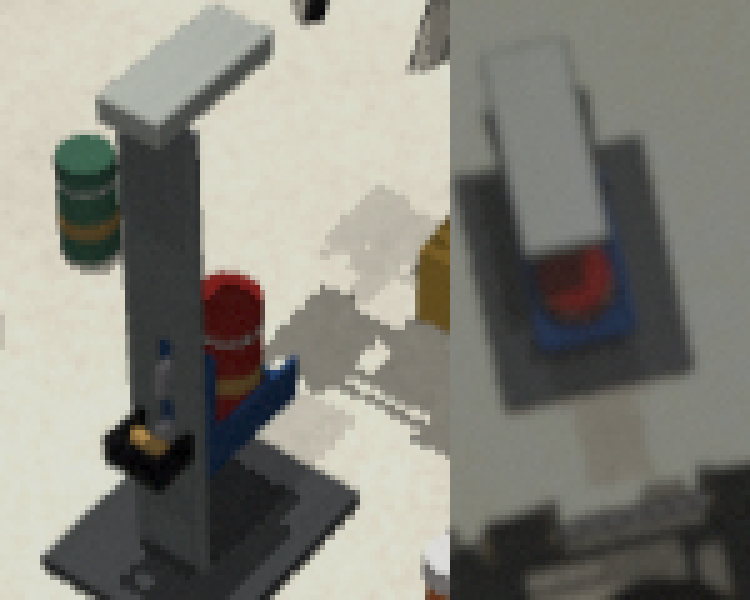

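View pics/s29.png

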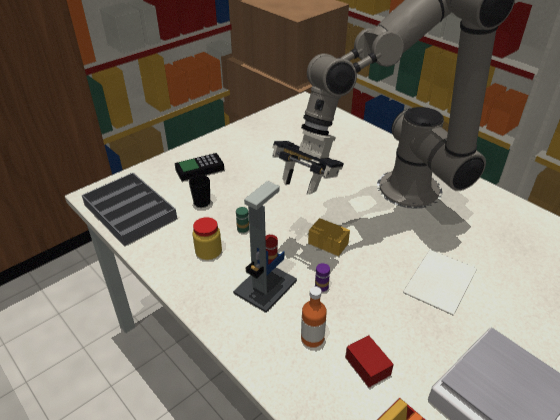

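```bash
python3 - <<'E'
import cv2,numpy as np
a=cv2.imread('pics/scene0.png');b=cv2.imread('pics/s29.png')
H=[cv2.cvtColor(x,cv2.COLOR_BGR2HSV) for x in (a,b)]
def c(h,lo,hi,r):
    x,y,w,hh=r; m=cv2.moments(cv2.inRange(h[y:y+hh,x:x+w],lo,hi),True); return (round(x+m['m10']/m['m00'],2),round(y+m['m01']/m['m00'],2),m['m00']) if m['m00'] else None
for nm,lo,hi,r in (('green',(65,60,20),(95,255,255),(233,203,20,30)),('purple',(125,80,30),(160,255,255),(312,262,22,30)),('juice',(4,150,60),(14,255,255),(298,295,32,50)),('box',(0,150,60),(5,255,255),(342,334,55,52)),('carton',(18,120,120),(28,255,255),(300,215,55,40)),('jar lid',(0,150,60),(5,255,255),(190,215,32,20)),('cup',(0,0,0),(180,255,40),(186,172,28,38)),('brass roller',(12,100,60),(28,255,255),(244,258,20,18))):
    print(nm,[c(h,lo,hi,r) for h in H])
E
```

```text
green [(242.13, 217.68, 195.0), (242.11, 217.61, 194.0)]
purple [(322.43, 274.39, 239.0), (322.43, 274.16, 249.0)]
juice [(313.68, 315.93, 579.0), (313.76, 315.94, 578.0)]
box [(370.09, 358.82, 1181.0), (369.12, 359.77, 1315.0)]
carton [(329.13, 230.12, 521.0), (336.88, 232.32, 34.0)]
jar lid [(205.09, 226.13, 340.0), (205.13, 226.16, 342.0)]
cup [(199.47, 187.4, 651.0), (199.47, 187.35, 650.0)]
brass roller [(253.93, 267.72, 29.0), (253.93, 267.64, 28.0)]
```

```bash
python3 - <<'E'
import cv2,numpy as np
a=cv2.imread('pics/scene0.png');b=cv2.imread('pics/s29.png')
k=lambda im,x,y,w,h,f:cv2.resize(im[y:y+h,x:x+w],None,fx=f,fy=f,interpolation=cv2.INTER_NEAREST)
cv2.imwrite('pics/cmp.png',np.vstack([np.hstack([k(i,335,325,65,60,5) for i in (a,b)]),np.hstack([k(i,295,212,65,45,5) for i in (a,b)])]))
E
```

```text
(no output)
```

View pics/cmp.png

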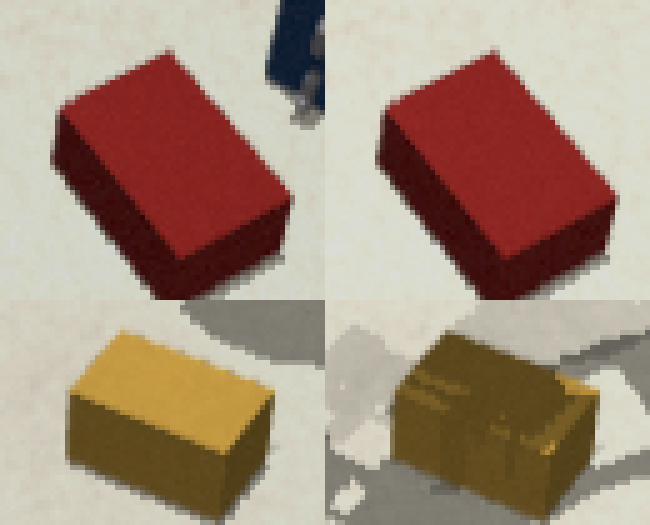

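Both boxes sit where they started; only the shadows differ. The robot is clear of everything, so I am handing in.

```bash
python3 -c "
from plant import *
print(close_job()); print(get_obs()['time'])"
```

```text
the job is handed in; nothing more can be done
None
the job is handed in; nothing more can be done
```

The blue tray is hooked into the post and locked. The red tin stands upright in it, released, and I handed the job in at about 33 s of the 72 s allowed.

- **First try failed:** with the tray gripped at mid-depth, pressing it down only tipped it in the fingers. I pulled it out, set it flat on the counter and gripped it nearer the back plate with the tool leaning 40°.
- **Second try:** the claws went in and the tray came flush with the post. The nub snapped past the roller as I pressed, with upward forces of only about 5 to 10 N. The tray then bottomed out at locked height (tool at 111.6 mm, 111.8 expected).
- **Lock check:** in the final picture the brass roller is back at its starting pixel position and the claw teeth hang behind the post. A light pull upwards before release gave about 2 mm of movement at roughly 3 N. I took that as play under the roller and did not pull harder, so the lock rests on the pictures and the snap.
- **Tin and bystanders:** after release the tin was upright inside the tray walls with the robot clear. The green and purple tins, juice, sweets, pen cup, biscuit box and carton are where they started. The colour check disagreed for the biscuit box and the carton. A side-by-side view showed neither had moved; only the shadows and the tray next to the box had changed.
- **Close to a limit:** wrist joint 5 ran near its lower limit of 0.28 rad. The lowest reading I printed in full was 0.285, and several others showed only as 0.28.

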